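# Cover a strip heater and weight it down

## Robot

A 7-joint arm with a two-finger parallel gripper is mounted at the origin on the work surface. World frame = base frame: x ahead of the robot, y to its left, z up, the work surface at z = 0. Lengths are in m, angles in rad, forces in N, time in s.
With the tool pointing down it reaches from about 0.425 to 0.95 m from the base axis. Payload 4.7 kg.
Tool frame: the origin (TCP) lies on the centre line of the jaws, within the pads' length; the fingertips stand 14 mm ahead of it and the grasp point (between the pads) lies 5 mm behind it (manip.tip_extent is the distance from the TCP to the fingertips, in m); z points along the fingers, y is the direction in which the jaws open and shut (so a half turn about z gives the same grasp; the last joint's range is limited). The gripper opens to 85 mm and grips with 20 to 120 N. Pads are 22 mm wide; open, the fingers measure 114 mm over their backs; the gripper's body (76 mm by 85 mm) begins 54 mm behind the grasp point. The pads swing forward as they close: fully open they stand 13 mm farther back than shut.
Start: joints at [-1.178, 0.469, -0.049, 1.532, 0.024, 1.141, -0.082], TCP at [0.276, 0.616, 0.245] pointing down, gripper open.
Joint ranges: [-2.59, 2.59], [-0.33, 1.99], [-1.39, 1.29], [0.1, 2.45], [-1.04, 4.18], [0.21, 1.99], [-2.66, 2.66]. Speed limits (rad/s): [2.57, 2.57, 3.14, 3.14, 3.14, 3.14, 3.14].

## Interface

Orientations are given as a unit quaternion [w, x, y, z].
In Python, from bench import manip gives the robot as it stands. The module is installed in compiled form; this text tells all that it offers.
- The arm moves only by the tool play_rows, never from a script. Its argument "deltas" is a list of rows, each an object of numbers: "x", "y", "z": the shift along the world's x, y, z in cm; "rx", "ry", "rz": the turn, a rotation vector about the world's x, y, z in rad; "jaw": the opening in per cent of the stroke, from 0 (shut) to 100 (fully open). A call has 1 to 8 rows; each row is the pose to reach, as a shift and turn from the pose measured when the call began; what a row does not reach only later rows make up. A row lasts 1/12 s, in which the tool goes at most 41.7 mm and 7.16 degrees, less where a joint would pass 70% of its speed; a pose out of reach is approached as far as the arm can. A call with a gripper value outside its range is refused whole. The fingers move at their own pace and stop on an object; the grip force is fixed at half the most. Time passes only in rows, so rows that repeat a pose let the fingers close. It gives the time, the measured TCP pose, the force and the opening at its end, in the units of the state.
- manip.observe(): the state, without advancing time (a new reading comes with each control period).
- manip.camera(name): name is "scene" or "side" or "wrist"; returns a dict with "image" (384x512x3 uint8, red, green, blue), "fx", "fy", "cx", "cy" (pixels), "rvec" (rotation vector, rad) and "tvec" (3), from world to camera coordinates, as OpenCV has them. Camera axes: x right, y down, z forward; pixel columns grow to the right and rows downward; lengths in m; the calibration is good to about 2 mm. A picture is of the moment at which its call begins. There is no depth.
- manip.job_done(): hands the job in, once; it reports no verdict.
The state is a dict: "time": time; "joint_positions": joint angles; "joint_velocities": joint speeds; "joint_torque": joint torques, N m; "tool_pos": TCP position; "eef_rot": TCP orientation; "contact_force": force on the tool from outside, world axes, zero at the start; "torque": the same for the moment, N m; "width": opening from 0.0 (shut) to 1.0 (fully open).
Only numpy, scipy, OpenCV 4.12 (cv2) and the standard library are available. Lean on these libraries where they do the work, as an engineer would, in place of code of your own. Each camera call takes 0.05 s, during which the arm holds its last target.

## Task

Slide the thin aluminium cover strip over the granite slab until one end sticks out past the slab's edge and it lies there free, then pick it up there and lay it down gently, flat on the orange heater of the block, centred and square, ends overhanging evenly, and let go. Then lift the pressing weight off its two-prong hook, set it gently, sole flat, on the middle of the strip and let go. Do not shift the hand roller, bottle, tin or scissors.

Things in the scene. Friction and masses are not known exactly. Their poses are not given: they have to be found in the camera images.
- cover: Cover strip: plain aluminium plate, 160 (its x) x 60 (its y) x 3 mm thick, about 80 g, a bolt hole drawn near each end. Starts lying flat on the slab, long side roughly across the robot's view. Origin: centre of the underside; z up. Both ends are alike.
- cover_a (a point): Middle of the cover strip's +x end, on the underside (80 mm from its origin).
- cover_b (a point): Middle of the cover strip's -x end, on the underside (80 mm from its origin).
- slab: Granite lay-up slab, dark grey, fixed on the bench: 280 (its x) x 260 (its y) mm, top face 45 mm above the bench. Origin: centre of the underside. Its four edges are plain and sharp; beside the -y and +y edges nothing higher than the flat scissors (10 mm) stands within 60 mm.
- block: Heater block in its fixture, fixed on the bench left or right of the slab (hook stand on the other side). Base plate 120 (its x) x 90 (y) x 8 mm; on it an aluminium block 76 (x) x 46 (y) mm with the orange heater on top. Two clamp dogs midway along its long sides reach 35 mm out from its middle line and 22 mm up. Origin: centre of the base plate's underside, under the heater's middle.
- heater (a point): Middle of the orange heater's top face, 45 mm above the bench; the heater is bonded to the block and has its outline, 76 x 46 mm. The cover strip goes on lengthwise along the block's x (either end first): its ends then overhang by 42 mm each, with free room beneath, its sides by 7 mm.
- stand: Hook stand, fixed on the bench. Origin on the bench under the place where the weight hangs. Its 16 mm post stands at its x = +64 mm; post and a 36 mm wide crosshead end 167 mm above the bench. Base plate 110 (x = -20 to 90) x 100 x 10 mm. The weight comes off by lifting it 20 to 30 mm and drawing it out along the stand's -x.
- hook (a point): Midway between the two prongs above the stand's origin, on their centre line, 160 mm above the bench. The prongs are round, 8 mm thick, at the stand's y = -10 and +10 mm, and run along its x from the post to x = -26 mm, where they turn up: the tips end at x = -36 mm, 178 mm above the bench.
- weight: Pressing weight, steel, about 0.5 kg: flat sole 80 (its x) x 46 (y) x 16 mm with a bow handle along x in its middle. Starts hanging level, crossbar across the two prongs (weight's x along the stand's y), underside 104 mm above the bench. Origin: centre of the sole's underside; z up.
- handle (a point): Middle of the handle's crossbar, 64 mm above the weight's underside. Crossbar 8 mm high, 14 mm wide. The handle is 56 mm over the outer faces of its two uprights (each 8 mm along x, 14 mm along y, from 16 to 60 mm above the underside); the window between them is 40 mm wide and 44 mm high.
- roller: Bystander: small hand roller with a dark wooden handle lying on the slab along its far (+x) side, 170 mm long, 52 mm wide, 34 mm high. Origin: middle of its length, on the slab. Leave alone.
- bottle: Bystander: brown glass bottle, 52 mm thick, 130 mm high, standing on the bench beyond one far corner of the slab. Origin: centre of its foot. Leave alone.
- tin: Bystander: plain tin, 64 mm thick, 75 mm high, standing beyond the other far corner of the slab. Origin: centre of its foot. Leave alone.
- scissors: Bystander: scissors, 160 mm long, 80 mm wide, 10 mm high, lying flat on the bench in the gap along the slab's left (+y) side, pointing away from the robot. Origin: near the pivot, on the bench. Leave alone.
Mind the look-alikes: they are no part of the job. Of the things that look like the cover, the smaller one is meant. What is shaped like the weight but purple is not meant.

How it is judged:
By the outcome, as a careful person would: the job done as asked, in the order asked, and still so for the second after the job is handed in, with the robot touching nothing.
It also fails if it takes over 72 s, if anything falls off the work surface, if the arm or the gripper's body presses on something with over 40 N, if the wrist force passes 120 N, or if a joint passes its speed limit or range.

## Working session

There is one attempt and no reset: what is moved stays moved. The work goes in short steps, Python scripts to look and compute and a tool call to move; the robot and the scene stay as the last step left them, time stands still between calls to the robot, and variables do not carry over. Pictures are saved under pics/ and viewed, and the job is handed in when it is done.

Besides the shell and the picture viewer there is one more tool, called after ">>>" as name(argument=value, ...), one argument or row to a line, values as JSON. play_rows: Moves the arm, as the interface text tells. Its arguments: {"type":"object","properties":{"deltas":{"type":"array","items":{"type":"object","properties":{"x":{"type":"number"},"y":{"type":"number"},"z":{"type":"number"},"rx":{"type":"number"},"ry":{"type":"number"},"rz":{"type":"number"},"jaw":{"type":"number"}}}}},"required":["deltas"]}

```bash
mkdir -p pics; ls; python3 - <<'E'
from bench import manip
import cv2
s=manip.observe()
for k,v in s.items(): print(k,v)
for n in ["scene","side","wrist"]:
    c=manip.camera(n); cv2.imwrite(f"pics/{n}0.png",c["image"][:,:,::-1])
    print(n,c["fx"],c["fy"],c["cx"],c["cy"],c["rvec"],c["tvec"])
E
```

```text
pics
time 0.0
joint_positions [-1.17792248  0.46946348 -0.04860927  1.53369304  0.0240908   1.14098757
 -0.08226177]
joint_velocities [-0.00011374  0.00108486  0.00101752  0.00157706 -0.00034004  0.00180665
 -0.00144454]
joint_torque [ 1.58871198e-04 -5.10307252e+01 -4.64365818e-02 -2.37712884e+01
  1.07662333e-02  7.51967164e-03  1.62087474e-05]
tool_pos [0.27608324 0.61534925 0.24424695]
eef_rot [-1.77863746e-04  2.09288640e-01  9.77853414e-01 -9.66861840e-04]
contact_force [ 0.49100528 -0.73937459  0.03881633]
torque [ 0.02883365  0.00081098 -0.0339013 ]
width 0.9992611129721377
scene 370.033653031875 370.033653031875 247.50118249342347 192.2612455798995 [ 2.11588872  1.27447131 -0.50851781] [-0.18248142 -0.27758396  1.36074326]
side 444.713786298889 444.713786298889 251.79047894349168 191.83188785498587 [ 2.22030907 -0.43357242  0.19561976] [-0.47929697  0.18794077  1.25621931]
wrist 318.4253355896967 318.4253355896967 255.90514242737052 187.57029453257798 [-2.42573561 -1.5719046  -0.22720632] [-0.67496475 -0.03782027  0.37739948]
```

View pics/scene0.png

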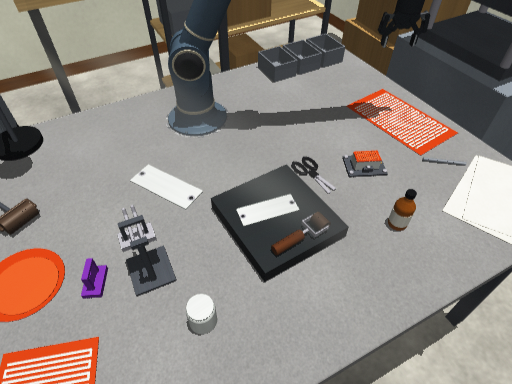

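View pics/side0.png

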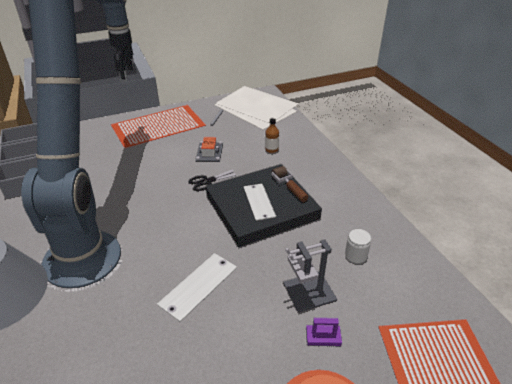

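View pics/wrist0.png

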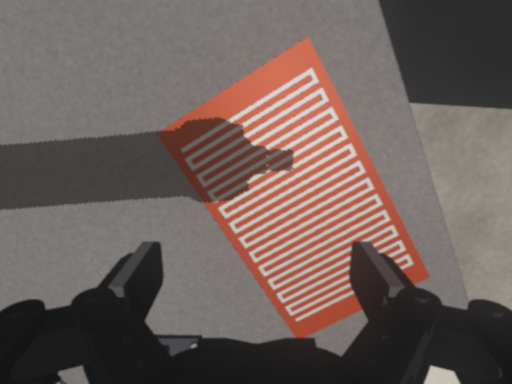

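Candidates in the scene picture:
- **Cover:** strip on the slab (268,209), or the larger strip on the bench (167,186). I choose the slab one, which is smaller.
- **Weight:** grey one on the hook (133,230), or the purple one (95,280). I choose the grey one.
- **Heater:** the small block (367,163), not the orange mats or plate.

Next I'll check these in close crops.

```bash
cat > h.py <<'E'
import numpy as np,cv2
from bench import manip
def cam(n):
    return manip.camera(n)
def ray(c,u,v):
    R=cv2.Rodrigues(np.array(c["rvec"],float))[0]; t=np.array(c["tvec"],float).ravel()
    d=R.T@np.array([(u-c["cx"])/c["fx"],(v-c["cy"])/c["fy"],1.]); return -R.T@t,d
def onz(c,u,v,z):
    o,d=ray(c,u,v); return o+d*(z-o[2])/d[2]
def proj(c,P):
    K=np.array([[c["fx"],0,c["cx"]],[0,c["fy"],c["cy"]],[0,0,1]])
    return cv2.projectPoints(np.atleast_2d(np.array(P,float)),np.array(c["rvec"],float),np.array(c["tvec"],float),K,None)[0][:,0]
def tri(cs,uvs):
    A=np.zeros((3,3));b=np.zeros(3)
    for c,(u,v) in zip(cs,uvs):
        o,d=ray(c,u,v);d/=np.linalg.norm(d);M=np.eye(3)-np.outer(d,d);A+=M;b+=M@o
    return np.linalg.solve(A,b)
def crop(c,x0,y0,x1,y1,f,name):
    im=c["image"][y0:y1,x0:x1,::-1]
    cv2.imwrite("pics/"+name,cv2.resize(im,None,fx=f,fy=f,interpolation=cv2.INTER_CUBIC))
E
python3 - <<'E'
from h import *
print(manip.tip_extent)
s=cam("scene");d=cam("side")
crop(s,205,145,355,280,5,"s_slab.png")
crop(s,100,200,220,300,6,"s_stand.png")
crop(s,335,140,425,240,6,"s_block.png")
crop(d,185,125,330,245,5,"d_slab.png")
crop(d,270,225,380,350,4.8,"d_stand.png")
for n,(c) in (("scene",s),("side",d)):
    np.savez(n+"0.npz",**c)
E
```

```text
0.014
```

View pics/s_slab.png

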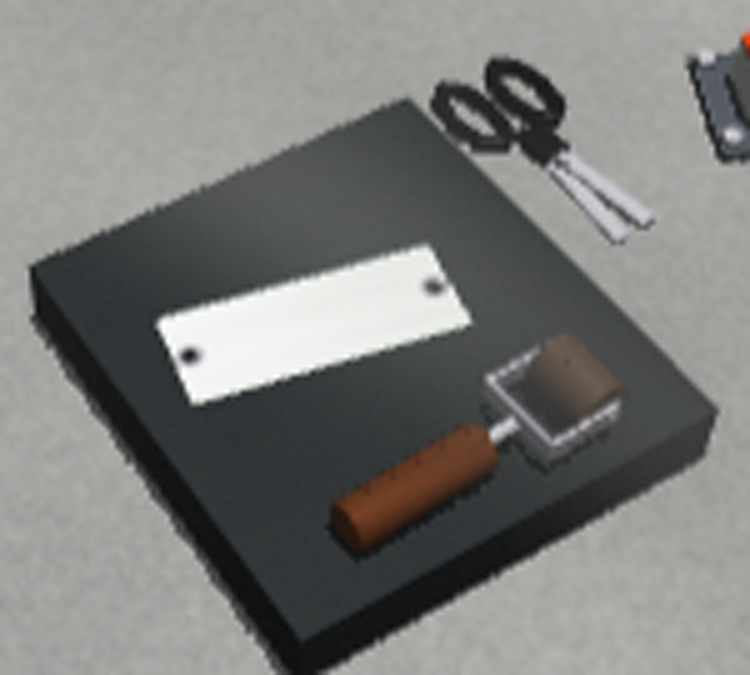

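View pics/s_block.png

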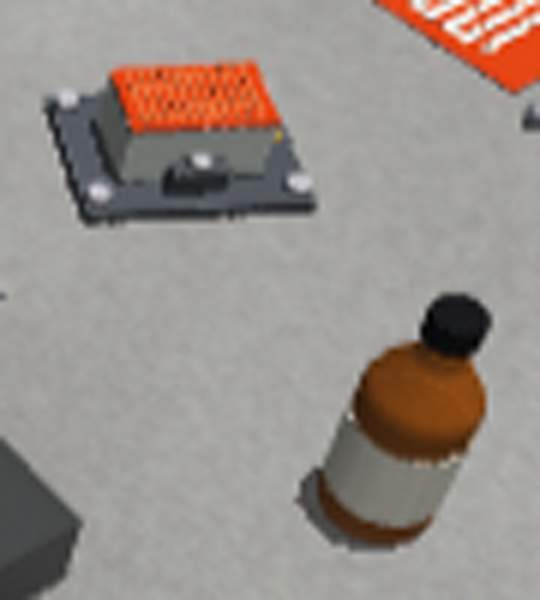

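View pics/s_stand.png

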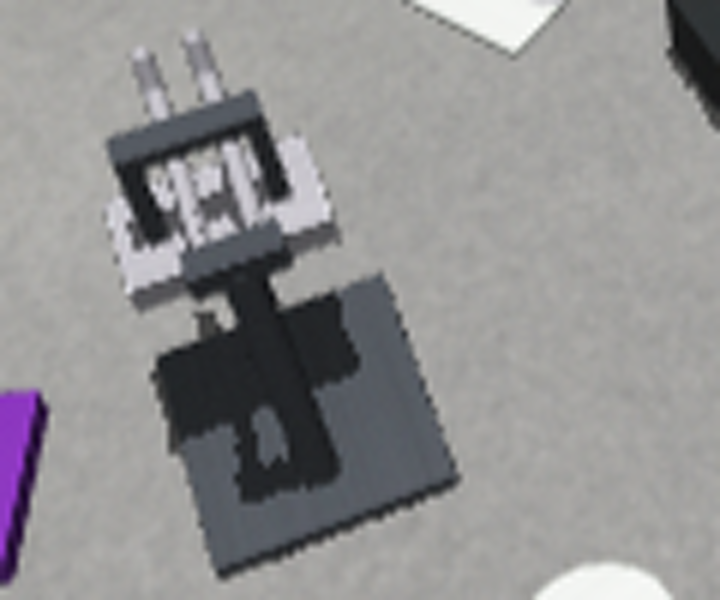

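View pics/d_slab.png

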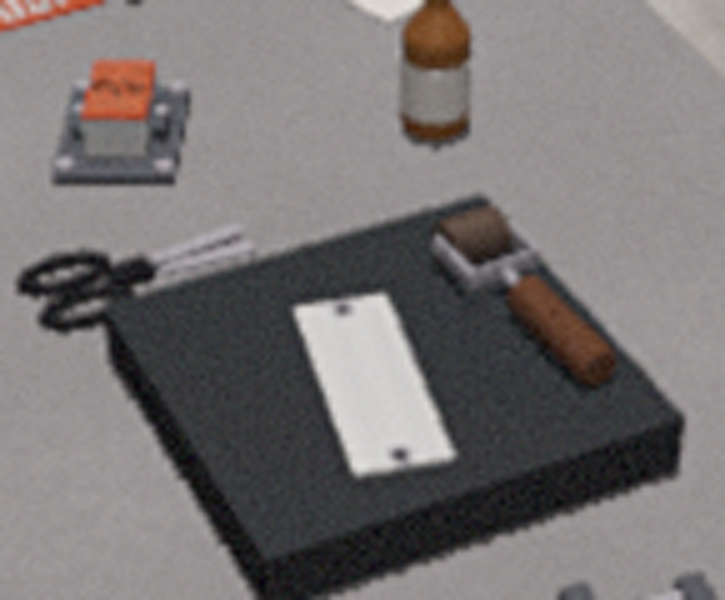

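View pics/d_stand.png

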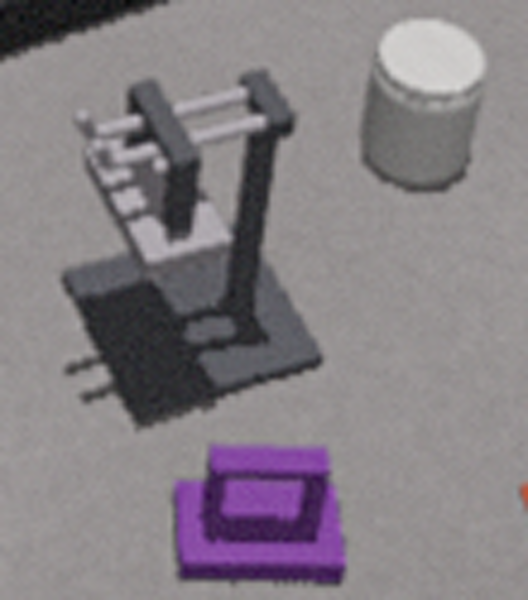

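The crops confirm the choices. The cover on the slab has corners at crop (155,320), (430,243), (470,323) and (192,404). The heater is at (195,97) in its crop, and the grey weight's crossbar is at (185,130), across the prongs. Now I'll fit poses using both views.

```bash
cat > fit.py <<'E'
from h import *
from scipy.optimize import least_squares
def f2(x0,y0,f,p): return ((p[0]+.5)/f-.5+x0,(p[1]+.5)/f-.5+y0)
def fit(obs,z0,free_z=False):
    # obs: list (cam, modelpoint, uv); pose x,y,yaw(,z)
    def res(q):
        c,s=np.cos(q[2]),np.sin(q[2]); r=[]
        z=q[3] if free_z else z0
        for cm,m,uv in obs:
            P=[q[0]+c*m[0]-s*m[1],q[1]+s*m[0]+c*m[1],z+m[2]]
            r+=list(proj(cm,[P])[0]-np.array(uv))
        return np.array(r)
    best=None
    for y in np.arange(-3,3.2,.7):
        x=np.r_[.6,0,y,[z0] if free_z else []]
        o=least_squares(res,x)
        if best is None or o.cost<best.cost: best=o
    return best.x,np.sqrt(np.mean(best.fun**2)),best.fun.reshape(-1,2).round(1)
E
python3 - <<'E'
from fit import *
S=dict(np.load("scene0.npz"));D=dict(np.load("side0.npz"))
s=lambda p:f2(205,145,5,p); d=lambda p:f2(185,125,5,p)
a=.08;b=.03
# scene: left=-y? right = +y. corners near robot: top
m=[(-a,b),(a,b),(a,-b),(-a,-b)]  # x along +y world : local x->+y yaw~pi/2 ; local y-> -x (near robot)
sc=[(155,320),(430,243),(470,323),(192,404)]
dc=[(355,476),(293,305),(387,293),(456,459)]
for fz in (0,1):
    print("cover",fit([(S,(*q,.003),s(p)) for q,p in zip(m,sc)]+[(D,(*q,.003),d(p)) for q,p in zip(m,dc)],.045,fz)[:2])
print("cover S only",fit([(S,(*q,.003),s(p)) for q,p in zip(m,sc)],.045)[:2])
print("cover D only",fit([(D,(*q,.003),d(p)) for q,p in zip(m,dc)],.045)[:2])
m=[(-.14,.13),(-.14,-.13),(.14,-.13),(.14,.13)]
sc=[(408,98),(32,267),(302,640),(716,410)]
dc=[(107,315),(262,562),(683,418),(485,198)]
o=fit([(S,(*q,.045),s(p)) for q,p in zip(m,sc)]+[(D,(*q,.045),d(p)) for q,p in zip(m,dc)],0);print("slab",o)
# block: scene crop heater corners
s2=lambda p:f2(335,140,6,p)
sc=[(112,70),(258,62),(282,127),(135,131)]
m=[(-.038,.023),(.038,.023),(.038,-.023),(-.038,-.023)]
dc=[(83,115),(95,60),(156,62),(148,120)]
# scene left = -y ; side: bottom = -y
dmap=[(83,115),(93,61),(156,61),(149,119)]
o=fit([(S,(*q,.045),s2(p)) for q,p in zip(m,sc)]+[(D,(*q,.045),d(p)) for q,p in zip(m,dmap)],0);print("block",o)
mb=[(-.06,.045,.008),(.06,-.045,.008),(-.06,-.045,.008)]
o=fit([(S,(*q,.045),s2(p)) for q,p in zip(m,sc)]+[(S,q,s2(p)) for q,p in zip(mb,[(47,98),(316,205),(85,217)])],0);print("blockS",o)
for n,uv in (("bottle foot",(335+370/6,140+515/6)),): print(n,onz(S,*uv,0))
print("tin top",onz(S,200,303,.075), "roller ends",onz(S,*s((350,530)),.06),onz(S,*s((590,365)),.06))
print("scissors",[onz(S,*s(p),.005)[:2].round(3) for p in [(440,90),(510,65),(620,240),(655,222)]])
E
```

```text
cover (array([ 0.53625817, -0.01215237,  1.4261255 ]), np.float64(0.5110186967203544))
cover (array([ 0.5365003 , -0.0127266 ,  1.42593957,  0.04621482]), np.float64(0.4846451634978849))
cover S only (array([ 0.53661953, -0.01324577,  1.42628035]), np.float64(0.29148431085365417))
cover D only (array([ 0.53673961, -0.0096589 , -4.85741709]), np.float64(0.4621141420585948))
slab (array([0.55348222, 0.00645032, 0.06210165]), np.float64(0.8323968828546316), array([[ 0.1, -1. ],
       [-1. , -0.9],
       [-0.5,  0.2],
       [ 0.9, -0.4],
       [-0.9, -1.7],
       [ 0.9,  0.4],
       [ 1.3,  0.5],
       [-0.1, -0.5]]))
block (array([ 0.49446815,  0.36603455, -5.12944961]), np.float64(0.46123240226687573), array([[ 0.2, -0.2],
       [-0.1, -0.1],
       [ 0.4, -1. ],
       [ 0.3, -0.3],
       [ 0.2,  0.9],
       [ 0.7,  0.4],
       [ 0.4,  0.5],
       [-0.3,  0.2]]))
blockS (array([0.49565679, 0.36362563, 1.13568702]), np.float64(0.2465045723073587), array([[-0.1,  0.1],
       [-0.3,  0.5],
       [-0. , -0.3],
       [-0.3,  0. ],
       [ 0.1, -0.2],
       [ 0.4,  0.1],
       [ 0.2, -0.3]]))
bottle foot [0.72273227 0.28978566 0.        ]
tin top [ 0.71491558 -0.28096996  0.075     ] roller ends [ 0.66745158 -0.0678796   0.06      ] [0.63865967 0.09327929 0.06      ]
scissors [array([0.378, 0.171]), array([0.379, 0.224]), array([0.538, 0.196]), array([0.536, 0.222])]
```

>>> play_rows(
  deltas=[
    {"x": 26, "y": -62.8, "z": -4, "rz": -1.294, "jaw": 85},
    {"x": 26, "y": -62.8, "z": -4, "rz": -1.294, "jaw": 85},
    {"x": 26, "y": -62.8, "z": -4, "rz": -1.294, "jaw": 85},
    {"x": 26, "y": -62.8, "z": -4, "rz": -1.294, "jaw": 85},
    {"x": 26, "y": -62.8, "z": -4, "rz": -1.294, "jaw": 85},
    {"x": 26, "y": -62.8, "z": -4, "rz": -1.294, "jaw": 85},
    {"x": 26, "y": -62.8, "z": -4, "rz": -1.294, "jaw": 85},
    {"x": 26, "y": -62.8, "z": -4, "rz": -1.294, "jaw": 85},
  ],
)

```text
schema error: expected keys x, y, z, rx, ry, rz, jaw
```

>>> play_rows(
  deltas=[
    {"x": 26, "y": -62.8, "z": -4, "rx": 0, "ry": 0, "rz": -1.294, "jaw": 85},
    {"x": 26, "y": -62.8, "z": -4, "rx": 0, "ry": 0, "rz": -1.294, "jaw": 85},
    {"x": 26, "y": -62.8, "z": -4, "rx": 0, "ry": 0, "rz": -1.294, "jaw": 85},
    {"x": 26, "y": -62.8, "z": -4, "rx": 0, "ry": 0, "rz": -1.294, "jaw": 85},
    {"x": 26, "y": -62.8, "z": -4, "rx": 0, "ry": 0, "rz": -1.294, "jaw": 85},
    {"x": 26, "y": -62.8, "z": -4, "rx": 0, "ry": 0, "rz": -1.294, "jaw": 85},
    {"x": 26, "y": -62.8, "z": -4, "rx": 0, "ry": 0, "rz": -1.294, "jaw": 85},
    {"x": 26, "y": -62.8, "z": -4, "rx": 0, "ry": 0, "rz": -1.294, "jaw": 85},
  ],
)

```text
time: 0.92
tool_pos: [0.4039, 0.3065, 0.2256]
eef_rot: [-0.0, 0.655, 0.756, 0.0]
contact_force: [1.3, 0.4, -0.8]
width: 0.847
```

>>> play_rows(
  deltas=[
    {"x": 13.3, "y": -31.9, "z": -10, "rx": 0, "ry": 0, "rz": -0.288, "jaw": 85},
    {"x": 13.3, "y": -31.9, "z": -10, "rx": 0, "ry": 0, "rz": -0.288, "jaw": 85},
    {"x": 13.3, "y": -31.9, "z": -10, "rx": 0, "ry": 0, "rz": -0.288, "jaw": 85},
    {"x": 13.3, "y": -31.9, "z": -10, "rx": 0, "ry": 0, "rz": -0.288, "jaw": 85},
    {"x": 13.3, "y": -31.9, "z": -10, "rx": 0, "ry": 0, "rz": -0.288, "jaw": 85},
    {"x": 13.3, "y": -31.9, "z": -10, "rx": 0, "ry": 0, "rz": -0.288, "jaw": 85},
    {"x": 13.3, "y": -31.9, "z": -10, "rx": 0, "ry": 0, "rz": -0.288, "jaw": 85},
    {"x": 13.3, "y": -31.9, "z": -10, "rx": 0, "ry": 0, "rz": -0.288, "jaw": 85},
  ],
)

```text
time: 1.58
tool_pos: [0.5269, 0.0109, 0.1331]
eef_rot: [-0.0, 0.756, 0.654, 0.0]
contact_force: [-0.1, 0.2, 0.5]
width: 0.849
```

```bash
python3 - <<'E'
from h import *
c=cam("wrist"); crop(c,0,0,512,384,1.5,"w1.png"); np.savez("w1.npz",**c)
o=manip.observe(); print(o["tool_pos"],o["eef_rot"],o["contact_force"])
E
```

```text
[0.52859753 0.00094069 0.1318514 ] [ 0.00274804  0.76015262  0.64973706 -0.00148456] [ 2.23299256 -6.30069173  0.50267415]
```

View pics/w1.png

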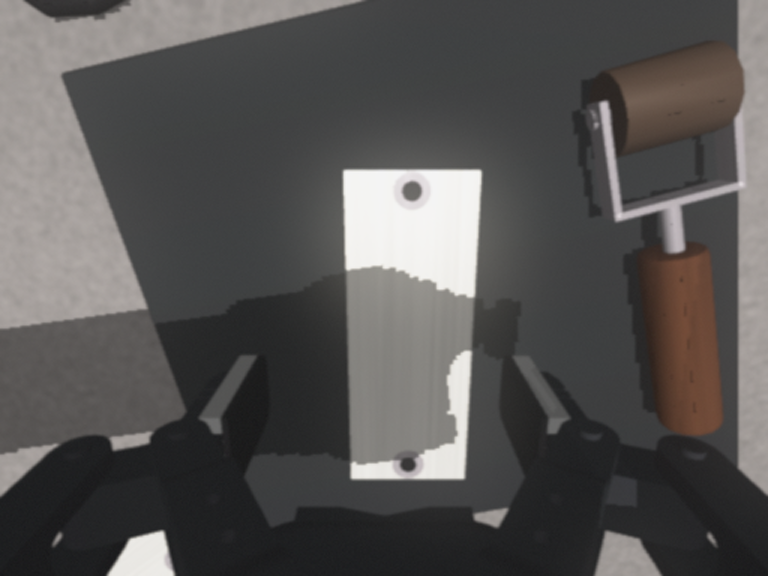

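The wrist view shows the cover between the jaws and nearly square to the hand, with corners at (343,170), (481,170), (465,479) and (350,479). I'll refine the pose from these.

```bash
python3 - <<'E'
from fit import *
W=dict(np.load("w1.npz"));S=dict(np.load("scene0.npz"))
w=lambda p:f2(0,0,1.5,p); a=.08;b=.03
m=[(a,b),(a,-b),(-a,-b),(-a,b)]
print(fit([(W,(*q,.003),w(p)) for q,p in zip(m,[(343,170),(481,170),(465,479),(350,479)])],.045))
print(fit([(W,(*q,.003),w(p)) for q,p in zip(m,[(343,170),(481,170),(465,479),(350,479)])],.045,True))
for p in [(365,0),(64,73),(183,405)]: print(onz(W,*w(p),.045))
o=manip.observe(); print(o["tool_pos"],o["contact_force"],o["width"])
E
```

```text
(array([ 0.53721947, -0.01023843,  1.42860385]), np.float64(0.3726668420828563), array([[-0. , -0.2],
       [ 0.1, -0.4],
       [-0.6,  0.4],
       [ 0.5,  0.5]]))
(array([ 0.53722681, -0.01038472,  1.42857854,  0.04449639]), np.float64(0.3261652934884516), array([[ 0.1, -0. ],
       [-0.1, -0.2],
       [-0.6,  0.1],
       [ 0.6,  0.2]]))
[0.53843935 0.13729008 0.045     ]
[0.4099353  0.12853982 0.045     ]
[ 0.41827651 -0.03065983  0.045     ]
[0.52859753 0.00094069 0.1318514 ] [ 2.23299256 -6.30069173  0.50267415] 0.8455899730112894
```

>>> play_rows(
  deltas=[
    {"x": 0.85, "y": -1.2, "z": -2, "rx": 0, "ry": 0, "rz": 0.014, "jaw": 80},
    {"x": 0.85, "y": -1.2, "z": -4, "rx": 0, "ry": 0, "rz": 0.014, "jaw": 80},
    {"x": 0.85, "y": -1.2, "z": -5.7, "rx": 0, "ry": 0, "rz": 0.014, "jaw": 80},
    {"x": 0.85, "y": -1.2, "z": -5.7, "rx": 0, "ry": 0, "rz": 0.014, "jaw": 80},
    {"x": 0.85, "y": -1.2, "z": -5.7, "rx": 0, "ry": 0, "rz": 0.014, "jaw": 80},
  ],
)

```text
time: 2.05
tool_pos: [0.5365, -0.0108, 0.0744]
eef_rot: [0.002, 0.756, 0.655, -0.002]
contact_force: [0.5, -0.7, 0.9]
width: 0.795
```

```bash
python3 - <<'E'
from h import *
for n in ("wrist","side"):
    c=cam(n); crop(c,0,0,512,384,1.5,n+"2.png") if n=="wrist" else crop(c,185,85,330,245,5,"side2.png")
o=manip.observe(); print(o["tool_pos"],o["eef_rot"],o["contact_force"],o["width"])
E
```

```text
[ 0.53783107 -0.01064317  0.07586773] [ 3.21733129e-03  7.55382925e-01  6.55275325e-01 -7.31228803e-04] [0.0375169  0.13345385 0.57490665] 0.8000250257070773
```

View pics/wrist2.png

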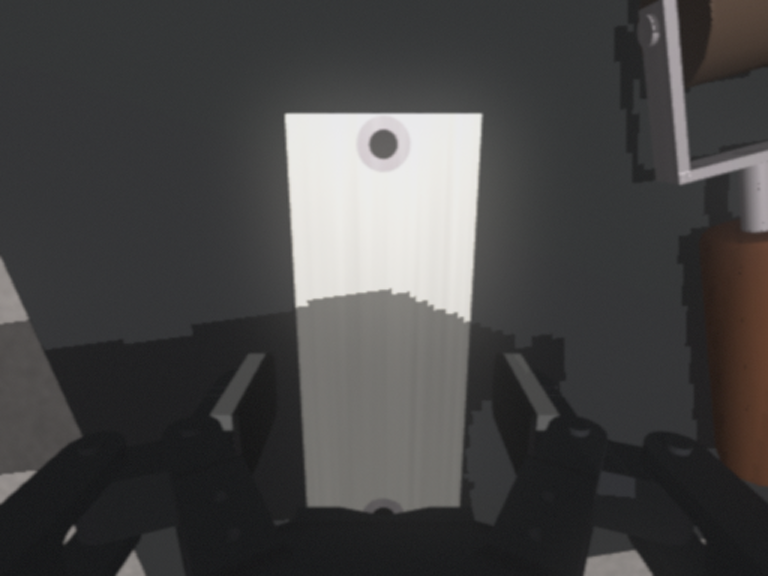

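View pics/side2.png

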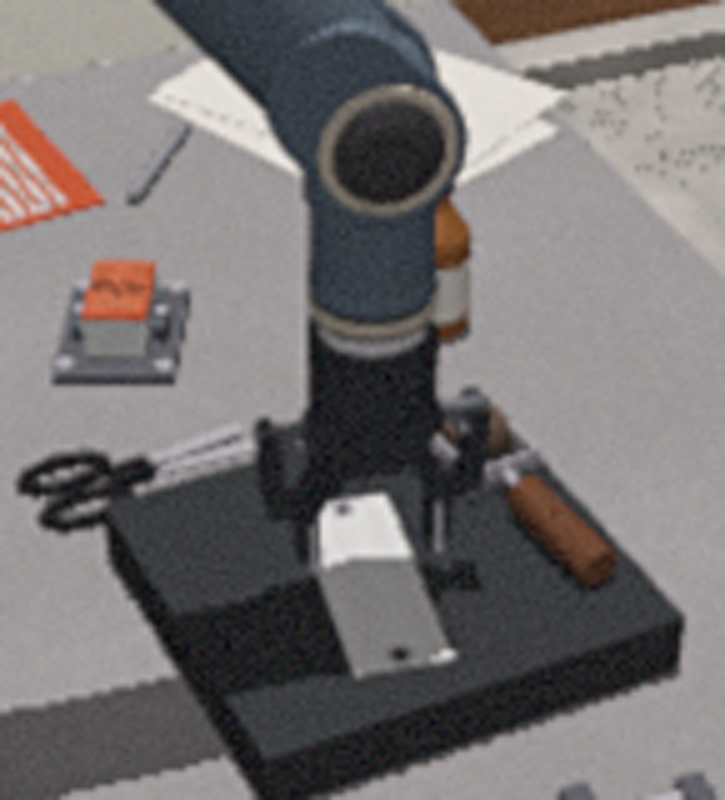

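>>> play_rows(
  deltas=[
    {"x": 0, "y": 0, "z": -0.6, "rx": 0, "ry": 0, "rz": 0, "jaw": 78},
    {"x": 0, "y": 0, "z": -1.1, "rx": 0, "ry": 0, "rz": 0, "jaw": 78},
    {"x": 0, "y": 0, "z": -1.2, "rx": 0, "ry": 0, "rz": 0, "jaw": 78},
    {"x": 0, "y": 0, "z": -1.2, "rx": 0, "ry": 0, "rz": 0, "jaw": 78},
  ],
)

```text
time: 2.48
tool_pos: [0.5376, -0.0104, 0.0637]
eef_rot: [0.003, 0.755, 0.655, -0.001]
contact_force: [0.1, -0.6, 0.0]
width: 0.781
```

>>> play_rows(
  deltas=[
    {"x": 0, "y": 0, "z": -0.15, "rx": 0, "ry": 0, "rz": 0, "jaw": 78},
    {"x": 0, "y": 0, "z": -0.3, "rx": 0, "ry": 0, "rz": 0, "jaw": 78},
    {"x": 0, "y": 0, "z": -0.3, "rx": 0, "ry": 0, "rz": 0, "jaw": 78},
  ],
)

```text
time: 2.73
tool_pos: [0.5374, -0.0104, 0.0605]
eef_rot: [0.003, 0.755, 0.655, -0.001]
contact_force: [-1.1, 0.3, -0.1]
width: 0.781
```

>>> play_rows(
  deltas=[
    {"x": 0, "y": 0, "z": -0.1, "rx": 0, "ry": 0, "rz": 0, "jaw": 78},
    {"x": 0, "y": 0, "z": -0.15, "rx": 0, "ry": 0, "rz": 0, "jaw": 78},
  ],
)

```text
time: 2.9
tool_pos: [0.5374, -0.0104, 0.0589]
eef_rot: [0.003, 0.755, 0.655, -0.001]
contact_force: [-0.6, -0.3, 0.2]
width: 0.782
```

>>> play_rows(
  deltas=[
    {"x": 0, "y": 0, "z": -0.1, "rx": 0, "ry": 0, "rz": 0, "jaw": 78},
    {"x": 0, "y": 0, "z": -0.15, "rx": 0, "ry": 0, "rz": 0, "jaw": 78},
  ],
)

```text
time: 3.07
tool_pos: [0.5374, -0.0104, 0.0573]
eef_rot: [0.003, 0.755, 0.655, -0.001]
contact_force: [-0.6, -0.7, -0.2]
width: 0.78
```

>>> play_rows(
  deltas=[
    {"x": 0, "y": 0, "z": -0.1, "rx": 0, "ry": 0, "rz": 0, "jaw": 78},
    {"x": 0, "y": 0, "z": -0.15, "rx": 0, "ry": 0, "rz": 0, "jaw": 78},
  ],
)

```text
time: 3.23
tool_pos: [0.5373, -0.0104, 0.0556]
eef_rot: [0.003, 0.755, 0.655, -0.001]
contact_force: [0.3, 0.5, 0.3]
width: 0.778
```

>>> play_rows(
  deltas=[
    {"x": 0, "y": 0, "z": -0.1, "rx": 0, "ry": 0, "rz": 0, "jaw": 78},
    {"x": 0, "y": 0, "z": -0.15, "rx": 0, "ry": 0, "rz": 0, "jaw": 78},
  ],
)

```text
time: 3.4
tool_pos: [0.5372, -0.0104, 0.054]
eef_rot: [0.003, 0.755, 0.655, -0.001]
contact_force: [0.9, -0.2, -0.8]
width: 0.776
```

>>> play_rows(
  deltas=[
    {"x": 0, "y": 0, "z": -0.1, "rx": 0, "ry": 0, "rz": 0, "jaw": 78},
    {"x": 0, "y": 0, "z": -0.15, "rx": 0, "ry": 0, "rz": 0, "jaw": 78},
  ],
)

```text
time: 3.57
tool_pos: [0.5372, -0.0104, 0.0524]
eef_rot: [0.003, 0.755, 0.655, -0.001]
contact_force: [-0.4, -0.0, 5.3]
width: 0.781
```

```bash
python3 - <<'E'
from h import *
c=cam("side"); crop(c,225,155,305,225,9,"side3.png")
E
```

```text
(no output)
```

View pics/side3.png

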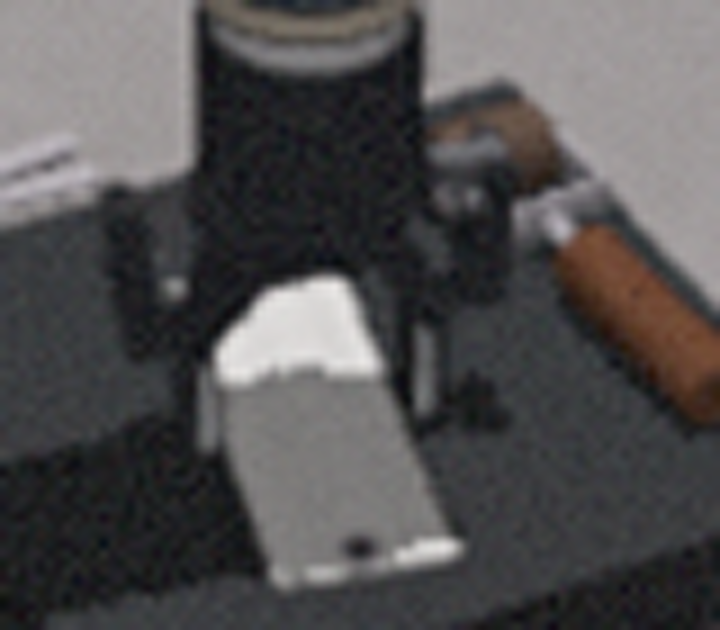

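>>> play_rows(
  deltas=[
    {"x": 0, "y": 0, "z": 0.18, "rx": 0, "ry": 0, "rz": 0, "jaw": 76},
    {"x": 0, "y": 0, "z": 0.2, "rx": 0, "ry": 0, "rz": 0, "jaw": 73},
    {"x": 0, "y": 0, "z": 0.2, "rx": 0, "ry": 0, "rz": 0, "jaw": 68},
    {"x": 0, "y": 0, "z": 0.2, "rx": 0, "ry": 0, "rz": 0, "jaw": 60},
    {"x": 0, "y": 0, "z": 0.2, "rx": 0, "ry": 0, "rz": 0, "jaw": 60},
  ],
)

```text
time: 4.03
tool_pos: [0.5373, -0.0105, 0.0556]
eef_rot: [0.002, 0.755, 0.655, -0.001]
contact_force: [-2.7, 0.5, 9.2]
width: 0.658
```

```bash
python3 - <<'E'
from h import *
c=cam("side"); crop(c,225,155,305,225,9,"side4.png")
E
```

```text
(no output)
```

View pics/side4.png

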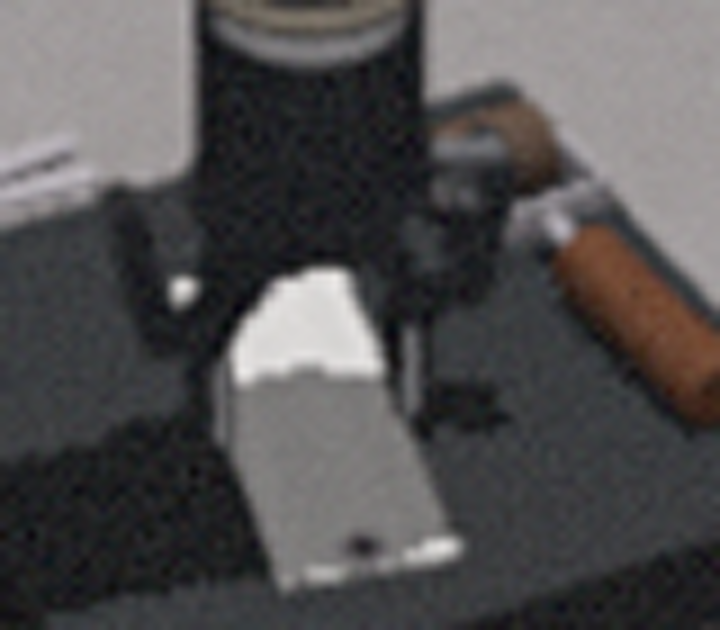

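>>> play_rows(
  deltas=[
    {"x": -0.07, "y": -0.5, "z": 0, "rx": 0, "ry": 0, "rz": 0, "jaw": 60},
    {"x": -0.14, "y": -1, "z": 0, "rx": 0, "ry": 0, "rz": 0, "jaw": 60},
    {"x": -0.21, "y": -1.5, "z": 0, "rx": 0, "ry": 0, "rz": 0, "jaw": 60},
    {"x": -0.28, "y": -2, "z": 0, "rx": 0, "ry": 0, "rz": 0, "jaw": 60},
    {"x": -0.28, "y": -2, "z": 0, "rx": 0, "ry": 0, "rz": 0, "jaw": 60},
  ],
)

```text
time: 4.5
tool_pos: [0.5346, -0.032, 0.0557]
eef_rot: [0.003, 0.756, 0.655, -0.001]
contact_force: [-0.1, -1.3, 2.3]
width: 0.658
```

```bash
python3 - <<'E'
from h import *
c=cam("side"); crop(c,225,155,305,225,9,"side5.png")
c=cam("wrist"); crop(c,0,0,512,384,1.5,"w5.png")
E
```

```text
(no output)
```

View pics/side5.png

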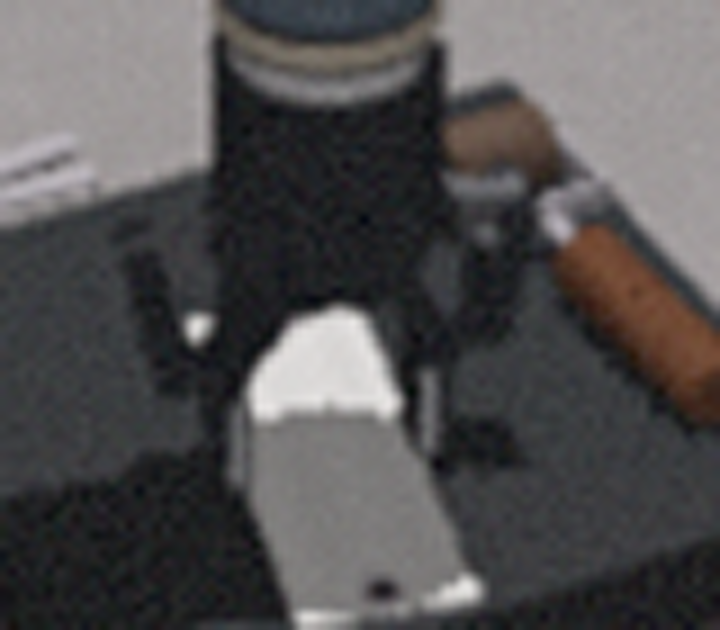

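View pics/w5.png

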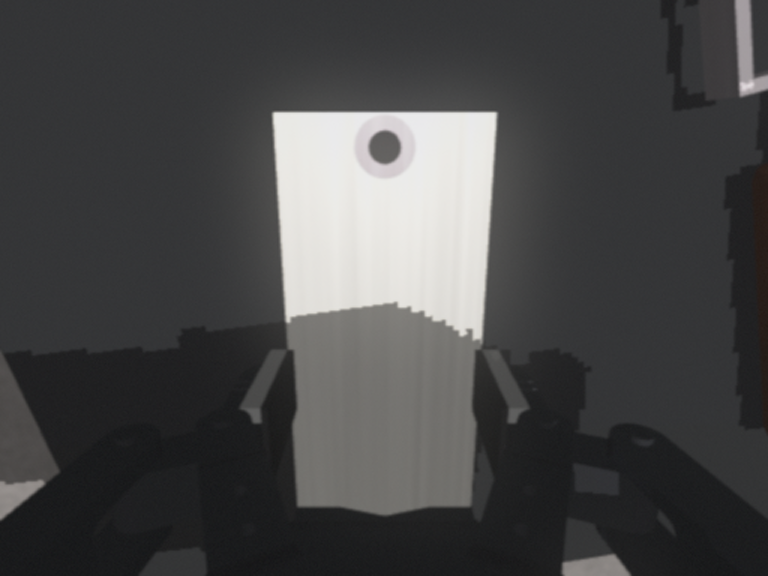

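The cover is gripped by its long edges and followed the 2 cm slide. I'll keep sliding it out.

>>> play_rows(
  deltas=[
    {"x": -0.12, "y": -0.85, "z": 0, "rx": 0, "ry": 0, "rz": 0, "jaw": 60},
    {"x": -0.24, "y": -1.7, "z": 0, "rx": 0, "ry": 0, "rz": 0, "jaw": 60},
    {"x": -0.37, "y": -2.6, "z": 0, "rx": 0, "ry": 0, "rz": 0, "jaw": 60},
    {"x": -0.5, "y": -3.5, "z": 0, "rx": 0, "ry": 0, "rz": 0, "jaw": 60},
    {"x": -0.62, "y": -4.4, "z": 0, "rx": 0, "ry": 0, "rz": 0, "jaw": 60},
    {"x": -0.76, "y": -5.3, "z": 0, "rx": 0, "ry": 0, "rz": 0, "jaw": 60},
    {"x": -0.88, "y": -6.2, "z": 0, "rx": 0, "ry": 0, "rz": 0, "jaw": 60},
    {"x": -0.96, "y": -6.7, "z": 0, "rx": 0, "ry": 0, "rz": 0, "jaw": 60},
  ],
)

```text
time: 5.27
tool_pos: [0.5246, -0.1008, 0.0557]
eef_rot: [0.003, 0.756, 0.654, -0.002]
contact_force: [0.8, 3.9, 2.4]
width: 0.663
```

>>> play_rows(
  deltas=[
    {"x": 0, "y": 0, "z": 0, "rx": 0, "ry": 0, "rz": 0, "jaw": 68},
    {"x": 0, "y": 0, "z": 0, "rx": 0, "ry": 0, "rz": 0, "jaw": 78},
    {"x": 0, "y": 0, "z": 0, "rx": 0, "ry": 0, "rz": 0, "jaw": 78},
    {"x": 0, "y": 0, "z": 1, "rx": 0, "ry": 0, "rz": 0, "jaw": 78},
    {"x": 0, "y": 0, "z": 2.5, "rx": 0, "ry": 0, "rz": 0, "jaw": 78},
    {"x": 0, "y": 0, "z": 3, "rx": 0, "ry": 0, "rz": 0, "jaw": 78},
  ],
)

```text
time: 5.77
tool_pos: [0.5257, -0.1008, 0.0876]
eef_rot: [0.004, 0.756, 0.654, -0.001]
contact_force: [0.4, -0.3, 0.1]
width: 0.782
```

```bash
python3 - <<'E'
from h import *
c=cam("scene"); crop(c,185,150,335,290,5,"s6.png");np.savez("s6.npz",**c)
c=cam("side"); crop(c,205,155,325,255,6,"d6.png");np.savez("d6.npz",**c)
c=cam("wrist"); crop(c,0,0,512,384,1.5,"w6.png");np.savez("w6.npz",**c)
E
```

```text
(no output)
```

View pics/d6.png

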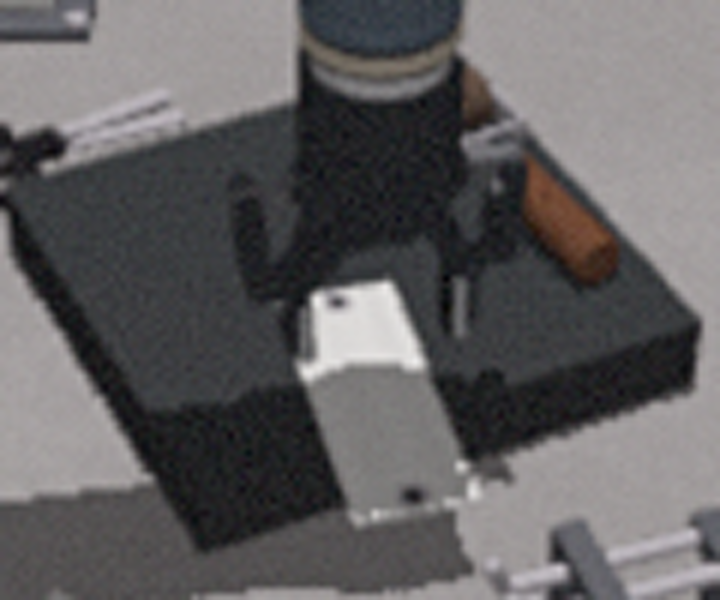

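View pics/s6.png

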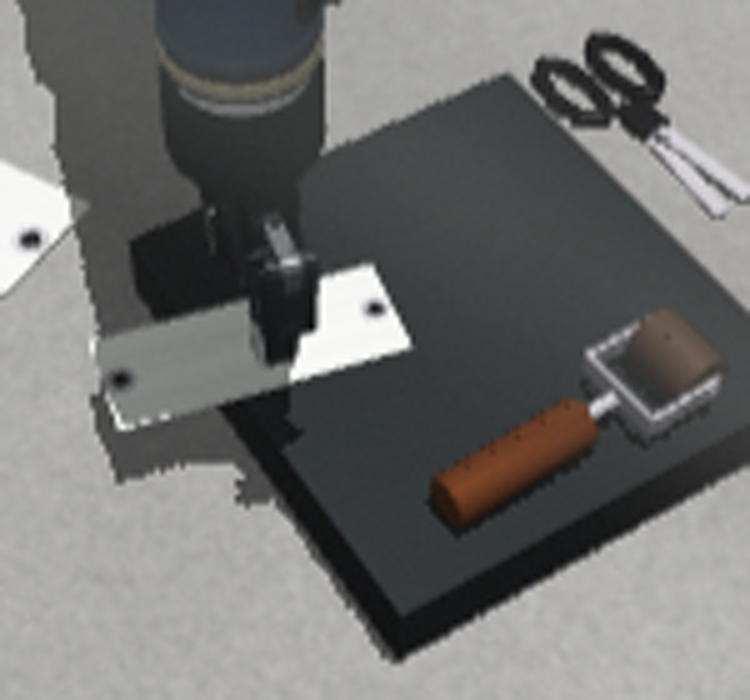

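View pics/w6.png

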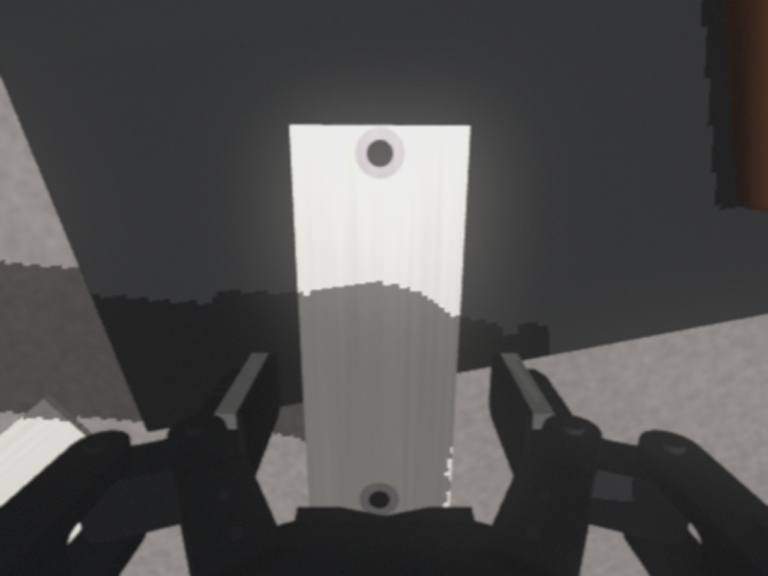

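The strip now overhangs the -y edge by about 55 mm, with its outer end at scene crop (115,380). I'll fit the pose.

```bash
python3 - <<'E'
from fit import *
S=dict(np.load("s6.npz"));D=dict(np.load("d6.npz"));W=dict(np.load("w6.npz"))
a=.08;b=.03
so=[(S,(-a,b,.003),f2(185,150,5,(94,341))),(S,(a,b,.003),f2(185,150,5,(375,263))),(S,(a,-b,.003),f2(185,150,5,(411,347))),(S,(-a,-b,.003),f2(185,150,5,(121,430)))]
do=[(D,(a,b,.003),f2(205,155,6,(311,288))),(D,(a,-b,.003),f2(205,155,6,(391,280))),(D,(-a,-b,.003),f2(205,155,6,(479,486))),(D,(-a,b,.003),f2(205,155,6,(355,521)))]
wo=[(W,(a,b,.003),f2(0,0,1.5,(290,125))),(W,(a,-b,.003),f2(0,0,1.5,(470,125))),(W,(-a,0,.003),f2(0,0,1.5,(379,530)))][:2]
for o in (so,do,so+do,so+do+wo): print(fit(o,.045)[:2])
for p in [(150,430),(768,314)]: print(onz(W,*f2(0,0,1.5,p),.045))
o=manip.observe(); print(o["tool_pos"],o["eef_rot"],o["contact_force"],o["width"],o["joint_positions"])
E
```

```text
(array([ 0.5247091 , -0.10453344,  1.42085735]), np.float64(0.32791625933673935))
(array([ 0.52965974, -0.09867357, -4.91162682]), np.float64(1.658906366657047))
(array([ 0.52656195, -0.10316655,  1.39631634]), np.float64(1.4971801623825647))
(array([ 0.52485123, -0.1032395 ,  1.42218326]), np.float64(1.4628010768813269))
[ 0.42660133 -0.12757134  0.045     ]
[ 0.67252906 -0.11259018  0.045     ]
[ 0.52501598 -0.10050905  0.08630845] [ 0.00375969  0.75610825  0.654435   -0.0010026 ] [ 0.0805926  -0.29875203  0.05572309] 0.7806684018683413 [-0.18835614  0.45906237  0.37703619  2.03297161 -0.24932209  0.68872013
  0.2022278 ]
```

>>> play_rows(
  deltas=[
    {"x": -0.3, "y": -2.5, "z": 0, "rx": 0, "ry": 0, "rz": 0, "jaw": 82},
    {"x": -0.75, "y": -5.35, "z": 0, "rx": 0, "ry": 0, "rz": 0, "jaw": 82},
    {"x": -0.75, "y": -5.35, "z": -0.5, "rx": 0, "ry": 0, "rz": 0, "jaw": 82},
    {"x": -0.75, "y": -5.35, "z": -1.5, "rx": 0, "ry": 0, "rz": 0, "jaw": 82},
    {"x": -0.75, "y": -5.35, "z": -3, "rx": 0, "ry": 0, "rz": 0, "jaw": 82},
    {"x": -0.75, "y": -5.35, "z": -4.4, "rx": 0, "ry": 0, "rz": 0, "jaw": 82},
    {"x": -0.75, "y": -5.35, "z": -4.4, "rx": 0, "ry": 0, "rz": 0, "jaw": 82},
  ],
)

```text
time: 6.5
tool_pos: [0.5153, -0.152, 0.039]
eef_rot: [0.001, 0.756, 0.655, -0.003]
contact_force: [-0.6, 0.4, -0.5]
width: 0.82
```

```bash
python3 - <<'E'
from h import *
c=cam("side"); crop(c,205,155,325,255,6,"d7.png")
c=cam("wrist"); crop(c,0,0,512,384,1.5,"w7.png")
E
```

```text
(no output)
```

View pics/d7.png

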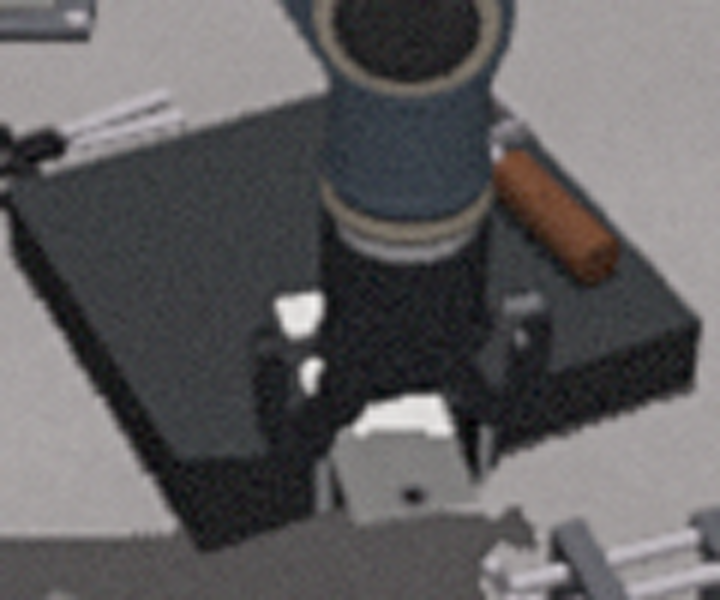

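View pics/w7.png

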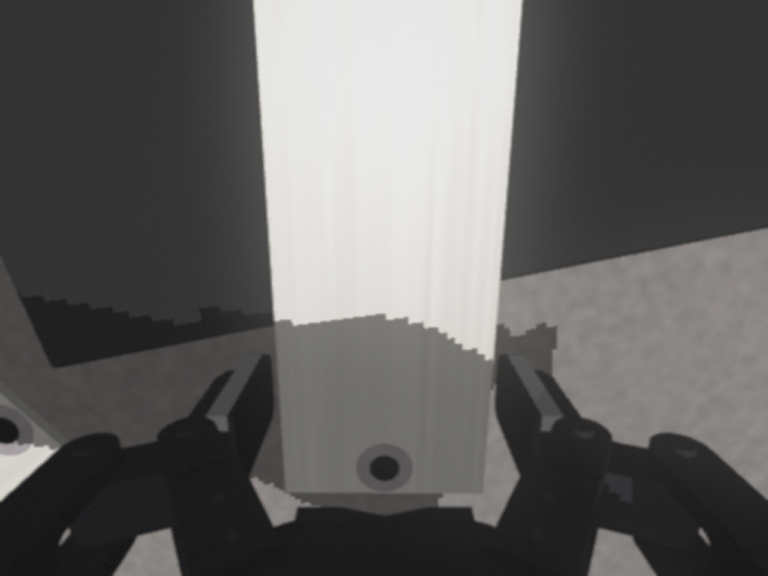

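The fingers straddle the overhanging end clear of the slab, with the bolt hole at (384,467) midway between them. Closing.

>>> play_rows(
  deltas=[
    {"x": 0, "y": 0, "z": 0.2, "rx": 0, "ry": 0, "rz": 0, "jaw": 74},
    {"x": 0, "y": 0, "z": 0.2, "rx": 0, "ry": 0, "rz": 0, "jaw": 68},
    {"x": 0, "y": 0, "z": 0.2, "rx": 0, "ry": 0, "rz": 0, "jaw": 58},
    {"x": 0, "y": 0, "z": 0.2, "rx": 0, "ry": 0, "rz": 0, "jaw": 50},
    {"x": 0, "y": 0, "z": 0.2, "rx": 0, "ry": 0, "rz": 0, "jaw": 50},
  ],
)

```text
time: 7.02
tool_pos: [0.5172, -0.1525, 0.0439]
eef_rot: [0.003, 0.756, 0.655, -0.001]
contact_force: [-1.1, 1.9, 3.8]
width: 0.676
```

>>> play_rows(
  deltas=[
    {"x": 0, "y": 0, "z": 0.5, "rx": 0, "ry": 0, "rz": 0, "jaw": 50},
    {"x": 0, "y": 0, "z": 1, "rx": 0, "ry": 0, "rz": 0, "jaw": 50},
    {"x": 0, "y": 0, "z": 2, "rx": 0, "ry": 0, "rz": 0, "jaw": 50},
    {"x": 0, "y": 0, "z": 3, "rx": 0, "ry": 0, "rz": 0, "jaw": 50},
    {"x": 0, "y": 0, "z": 3, "rx": 0, "ry": 0, "rz": 0, "jaw": 50},
  ],
)

```text
time: 7.43
tool_pos: [0.5187, -0.1532, 0.0763]
eef_rot: [0.005, 0.756, 0.655, 0.0]
contact_force: [0.5, -0.3, -0.0]
width: 0.674
```

```bash
python3 - <<'E'
from h import *
o=manip.observe(); print(o["tool_pos"],o["eef_rot"],o["contact_force"],o["torque"],o["width"])
c=cam("side"); crop(c,205,135,325,235,6,"d8.png");np.savez("d8.npz",**c)
c=cam("scene"); crop(c,185,150,335,290,5,"s8.png");np.savez("s8.npz",**c)
c=cam("wrist"); crop(c,0,0,512,384,1.5,"w8.png");np.savez("w8.npz",**c)
E
```

```text
[ 0.51874055 -0.15321149  0.0763052 ] [4.53588539e-03 7.55741861e-01 6.54853905e-01 1.67320481e-04] [ 0.47802829 -0.29442684 -0.00651815] [-0.08067448  0.0218556  -0.05333567] 0.6735838102409389
```

View pics/d8.png

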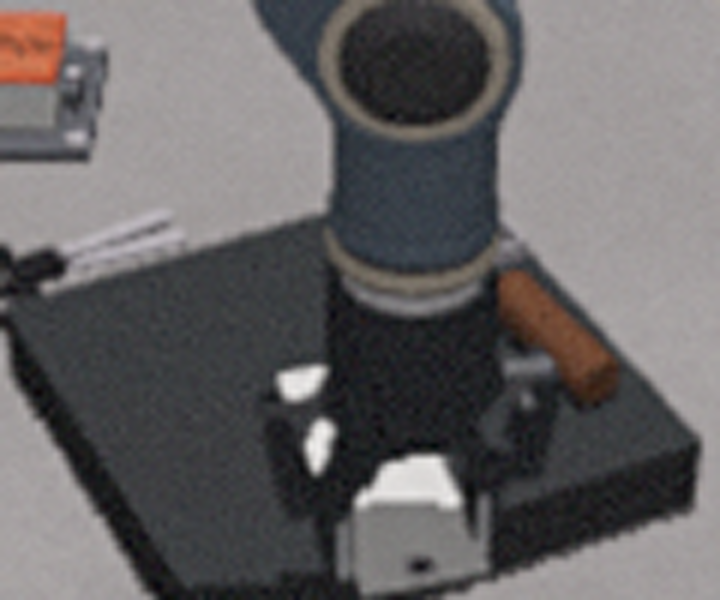

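View pics/s8.png

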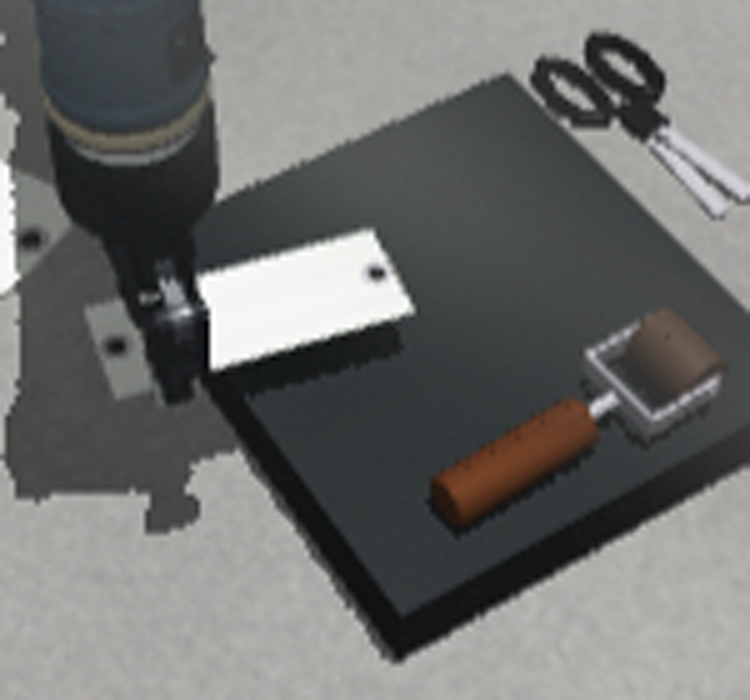

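View pics/w8.png

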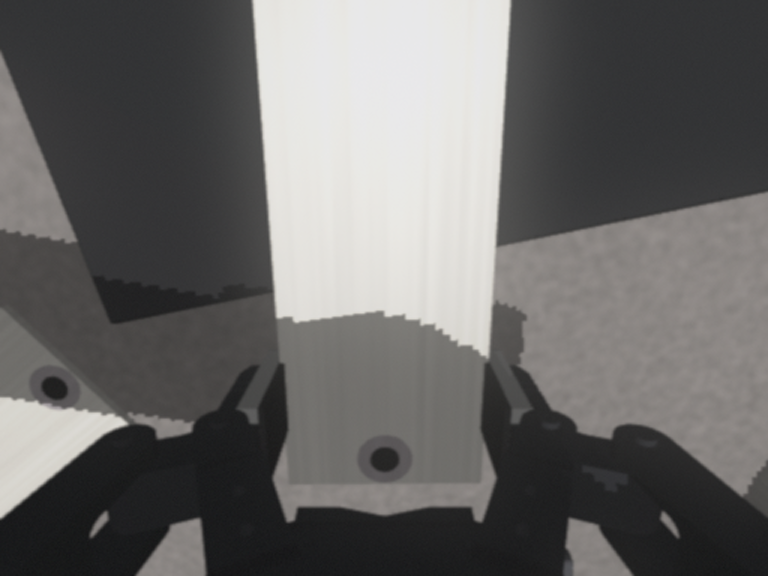

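The cover is held level, with its far end at scene crop (375,230)-(413,312). Next I'll measure where it sits in the hand and refine the block pose.

```bash
python3 - <<'E'
from fit import *
S=dict(np.load("s8.npz"));W=dict(np.load("w8.npz"))
T=np.array([0.51874,-0.15321]);jaw=2*np.arctan2(.65485,.75574)-np.pi/2
ax=np.array([-np.sin(jaw),np.cos(jaw)]); ly=np.array([np.cos(jaw),np.sin(jaw)]); print("axis yaw",jaw+np.pi/2)
for z in (.0785,.0804,.082):
    for n,c,p in [("w",W,f2(0,0,1.5,(288,483))),("w",W,f2(0,0,1.5,(482,483))),("w",W,f2(0,0,1.5,(253,0))),("w",W,f2(0,0,1.5,(511,0))),("s",S,f2(185,150,5,(375,230))),("s",S,f2(185,150,5,(413,312)))]:
        P=onz(c,*p,z)[:2]-T; print(z,n,"along %.4f across %.4f"%(P@ax,P@ly))
E
```

```text
axis yaw 1.4279929760582242
0.0785 w along -0.0285 across -0.0298
0.0785 w along -0.0286 across 0.0303
0.0785 w along 0.1039 across -0.0303
0.0785 w along 0.1041 across 0.0289
0.0785 s along 0.1284 across -0.0288
0.0785 s along 0.1268 across 0.0308
0.0804 w along -0.0269 across -0.0293
0.0804 w along -0.0271 across 0.0298
0.0804 w along 0.1035 across -0.0298
0.0804 w along 0.1036 across 0.0284
0.0804 s along 0.1278 across -0.0272
0.0804 s along 0.1262 across 0.0322
0.082 w along -0.0256 across -0.0290
0.082 w along -0.0257 across 0.0294
0.082 w along 0.1031 across -0.0294
0.082 w along 0.1032 across 0.0281
0.082 s along 0.1273 across -0.0259
0.082 s along 0.1257 across 0.0334
```

>>> play_rows(
  deltas=[
    {"x": 0, "y": 0, "z": 3, "rx": 0, "ry": 0, "rz": 0, "jaw": 50},
    {"x": 0, "y": 1.5, "z": 6, "rx": 0, "ry": 0, "rz": 0, "jaw": 50},
    {"x": 0, "y": 4, "z": 9, "rx": 0, "ry": 0, "rz": 0, "jaw": 50},
    {"x": 0, "y": 7.5, "z": 12, "rx": 0, "ry": 0, "rz": 0, "jaw": 50},
    {"x": 0.5, "y": 11, "z": 12.4, "rx": 0, "ry": 0, "rz": -0.06, "jaw": 50},
    {"x": 1, "y": 14.5, "z": 12.4, "rx": 0, "ry": 0, "rz": -0.1, "jaw": 50},
    {"x": 1.5, "y": 18, "z": 12.4, "rx": 0, "ry": 0, "rz": -0.15, "jaw": 50},
    {"x": 2, "y": 21.5, "z": 12.4, "rx": 0, "ry": 0, "rz": -0.2, "jaw": 50},
  ],
)

```text
time: 8.25
tool_pos: [0.5369, 0.0643, 0.1982]
eef_rot: [0.003, 0.818, 0.575, -0.001]
contact_force: [1.2, -0.3, -1.6]
width: 0.676
```

>>> play_rows(
  deltas=[
    {"x": 0.4, "y": 3.5, "z": 0, "rx": 0, "ry": 0, "rz": -0.05, "jaw": 50},
    {"x": 0.8, "y": 7, "z": 0, "rx": 0, "ry": 0, "rz": -0.1, "jaw": 50},
    {"x": 1.2, "y": 10.5, "z": 0, "rx": 0, "ry": 0, "rz": -0.1, "jaw": 50},
    {"x": 1.6, "y": 14, "z": 0, "rx": 0, "ry": 0, "rz": -0.1, "jaw": 50},
    {"x": 2, "y": 17.5, "z": 0, "rx": 0, "ry": 0, "rz": -0.1, "jaw": 50},
    {"x": 2.2, "y": 20, "z": 0, "rx": 0, "ry": 0, "rz": -0.1, "jaw": 50},
    {"x": 2.2, "y": 20.5, "z": 0, "rx": 0, "ry": 0, "rz": -0.1, "jaw": 50},
    {"x": 2.2, "y": 20.5, "z": 0, "rx": 0, "ry": 0, "rz": -0.1, "jaw": 50},
  ],
)

```text
time: 8.92
tool_pos: [0.5578, 0.272, 0.197]
eef_rot: [0.002, 0.844, 0.536, -0.002]
contact_force: [-0.5, -0.0, -1.8]
width: 0.676
```

```bash
python3 - <<'E'
from h import *
o=manip.observe(); print(o["tool_pos"],o["eef_rot"],o["contact_force"],o["torque"],o["width"],o["joint_positions"])
c=cam("wrist"); crop(c,0,0,512,384,1.5,"w9.png");np.savez("w9.npz",**c)
E
```

```text
[0.55784759 0.27198045 0.19700852] [ 0.00227023  0.84439083  0.53571824 -0.00222354] [-0.54155337 -0.00770814 -1.78596475] [-0.05246568 -0.01644433 -0.01777191] 0.6764764764472255 [-0.79133777  0.43879432  0.36309145  1.73691254 -0.1740983   1.00217497
 -0.80512689]
```

View pics/w9.png

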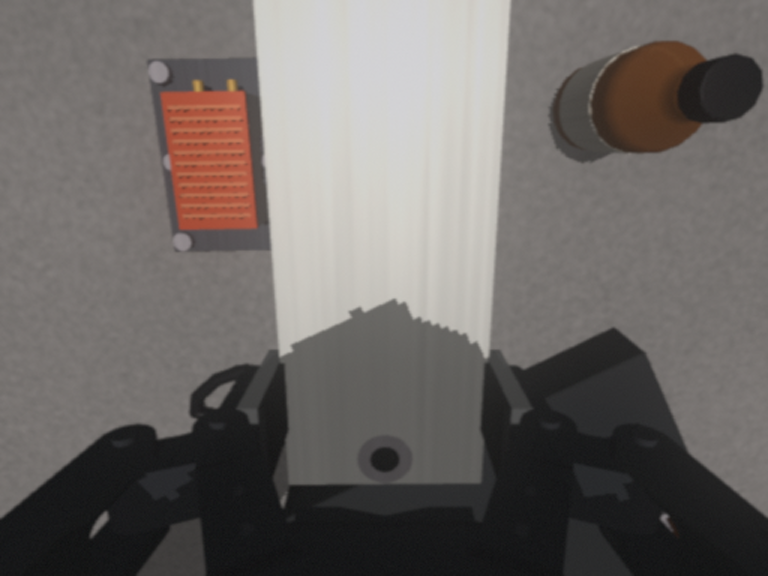

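The wrist view shows the heater's corners at (161,92), (245,91), (258,229) and (178,231), almost square to the strip.

```bash
python3 - <<'E'
from fit import *
W=dict(np.load("w9.npz"))
w=lambda p:f2(0,0,1.5,p); a=.038;b=.023
m=[(a,b),(a,-b),(-a,-b),(-a,b)]
pc=[(161,92),(245,91),(258,229),(178,231)]
ob=[(W,(*q,0),w(p)) for q,p in zip(m,pc)]
for fz in (0,1): print(fit(ob,.045,fz))
x,_,_=fit(ob,.045)
T=np.array([.55785,.27198]);jaw=2*np.arctan2(.53572,.84439)-np.pi/2
ax=jaw+np.pi/2;print("strip yaw",ax)
yaw=(x[2]+np.pi/2)%np.pi-np.pi/2
if yaw<0: yaw+=np.pi
for ybl,c in ((yaw,x[:2]),(1.1357,np.array([.4957,.3636])),(1.1537,np.array([.4945,.366]))):
    A=np.array([np.cos(ybl),np.sin(ybl)]); tgt=c-.05*A; print("yaw",ybl,"tcp",tgt,"delta cm",(tgt-T)*100,"rz",ybl-ax)
E
```

```text
(array([ 0.49484631,  0.36713713, -5.14213788]), np.float64(0.46612588283331974), array([[-0.2,  0.1],
       [ 0. ,  0.2],
       [-0.6,  0.2],
       [ 0.9, -0.7]]))
(array([0.49539375, 0.36693088, 1.14076897, 0.04666366]), np.float64(0.40788897464757284), array([[-0.4, -0.1],
       [ 0.2,  0. ],
       [-0.5,  0.5],
       [ 0.7, -0.4]]))
strip yaw 1.1307264917808275
yaw 1.1410474247970122 tcp [0.47401419 0.32168361] delta cm [-8.38358145  4.97036085] rz 0.010320933016184641
yaw 1.1357 tcp [0.47462511 0.31825853] delta cm [-8.32248878  4.62785278] rz 0.004973508219172418
yaw 1.1537 tcp [0.47424463 0.32028655] delta cm [-8.36053713  4.83065454] rz 0.022973508219172434
```

>>> play_rows(
  deltas=[
    {"x": -2.5, "y": 1.5, "z": 0, "rx": 0, "ry": 0, "rz": 0.01, "jaw": 50},
    {"x": -5, "y": 3, "z": -1, "rx": 0, "ry": 0, "rz": 0.01, "jaw": 50},
    {"x": -7.5, "y": 4.5, "z": -3, "rx": 0, "ry": 0, "rz": 0.01, "jaw": 50},
    {"x": -8.37, "y": 4.9, "z": -6, "rx": 0, "ry": 0, "rz": 0.01, "jaw": 50},
    {"x": -8.37, "y": 4.9, "z": -9, "rx": 0, "ry": 0, "rz": 0.01, "jaw": 50},
    {"x": -8.37, "y": 4.9, "z": -11.5, "rx": 0, "ry": 0, "rz": 0.01, "jaw": 50},
    {"x": -8.37, "y": 4.9, "z": -12.5, "rx": 0, "ry": 0, "rz": 0.01, "jaw": 50},
    {"x": -8.37, "y": 4.9, "z": -12.5, "rx": 0, "ry": 0, "rz": 0.01, "jaw": 50},
  ],
)

```text
time: 9.63
tool_pos: [0.4737, 0.3153, 0.0701]
eef_rot: [0.004, 0.843, 0.537, -0.005]
contact_force: [-0.1, 0.6, -1.3]
width: 0.677
```

>>> play_rows(
  deltas=[
    {"x": 0, "y": 0, "z": 0, "rx": 0, "ry": 0, "rz": 0, "jaw": 50},
    {"x": 0, "y": 0, "z": 0, "rx": 0, "ry": 0, "rz": 0, "jaw": 50},
  ],
)

```text
time: 9.8
tool_pos: [0.475, 0.3144, 0.0713]
eef_rot: [0.004, 0.844, 0.537, -0.004]
contact_force: [-0.2, 0.8, -0.5]
width: 0.677
```

```bash
python3 - <<'E'
from h import *
o=manip.observe(); print(o["tool_pos"],o["eef_rot"],o["contact_force"],o["torque"],o["width"])
c=cam("side"); crop(c,165,85,285,185,6,"d10.png");np.savez("d10.npz",**c)
c=cam("scene"); crop(c,300,110,420,210,6,"s10.png");np.savez("s10.npz",**c)
E
```

```text
[0.47499742 0.31435398 0.07130224] [ 0.00386524  0.84386442  0.53652441 -0.0044106 ] [-0.16119416  0.76093522 -0.52761929] [-0.05212369  0.03544847 -0.02866619] 0.6768073692946943
```

View pics/d10.png

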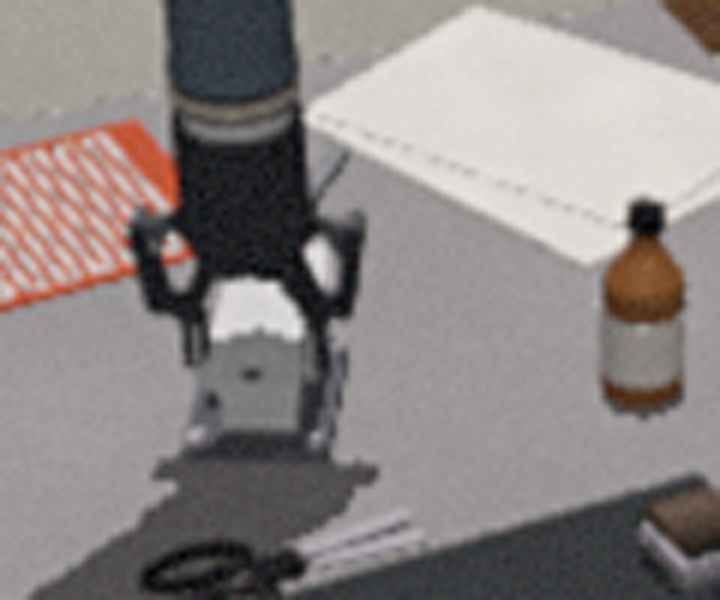

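View pics/s10.png

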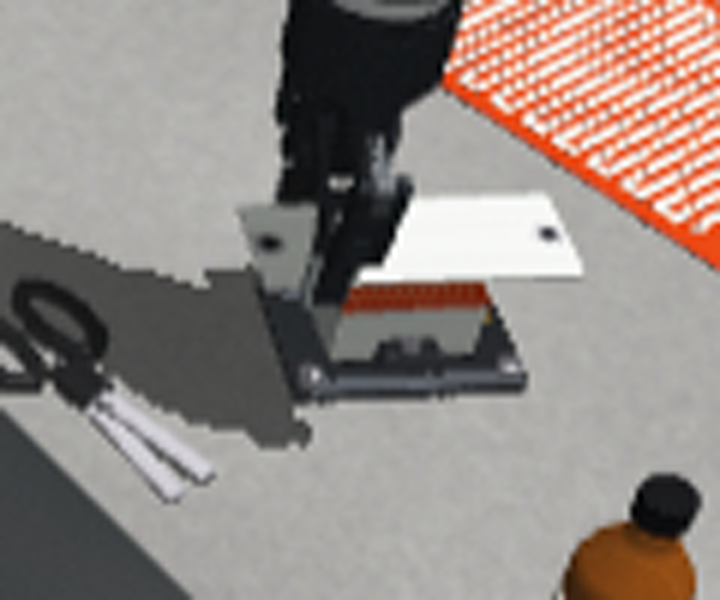

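>>> play_rows(
  deltas=[
    {"x": -0.05, "y": 0.4, "z": 0, "rx": 0.005, "ry": -0.0025, "rz": 0.01, "jaw": 50},
    {"x": -0.08, "y": 0.66, "z": -0.7, "rx": 0.005, "ry": -0.0025, "rz": 0.01, "jaw": 50},
    {"x": -0.08, "y": 0.66, "z": -1.4, "rx": 0.005, "ry": -0.0025, "rz": 0.01, "jaw": 50},
    {"x": -0.08, "y": 0.66, "z": -1.9, "rx": 0.005, "ry": -0.0025, "rz": 0.01, "jaw": 50},
    {"x": -0.08, "y": 0.66, "z": -2, "rx": 0.005, "ry": -0.0025, "rz": 0.01, "jaw": 50},
    {"x": -0.08, "y": 0.66, "z": -2, "rx": 0.005, "ry": -0.0025, "rz": 0.01, "jaw": 50},
  ],
)

```text
time: 10.4
tool_pos: [0.4736, 0.3215, 0.0507]
eef_rot: [0.002, 0.841, 0.541, -0.002]
contact_force: [0.5, 0.5, -0.7]
width: 0.674
```

```bash
python3 - <<'E'
from h import *
o=manip.observe(); print(o["tool_pos"],o["eef_rot"],o["contact_force"],o["torque"],o["width"])
c=cam("side"); crop(c,165,85,285,185,6,"d11.png");np.savez("d11.npz",**c)
c=cam("scene"); crop(c,325,130,415,190,8,"s11.png");np.savez("s11.npz",**c)
c=cam("wrist"); crop(c,0,0,512,384,1.5,"w11.png");np.savez("w11.npz",**c)
o=manip.observe(); print(o["tool_pos"],o["eef_rot"],o["contact_force"])
E
```

```text
[0.4735915  0.32148176 0.05071814] [ 0.00227877  0.8408959   0.54118704 -0.00234162] [ 0.52462223  0.50434261 -0.74428169] [-0.01889414  0.01797549 -0.01845247] 0.6735076835633023
[0.47424621 0.32182667 0.05162083] [ 0.00218639  0.84095505  0.54109881 -0.00138343] [-0.21540295 -0.7252297  -1.48257902]
```

View pics/s11.png

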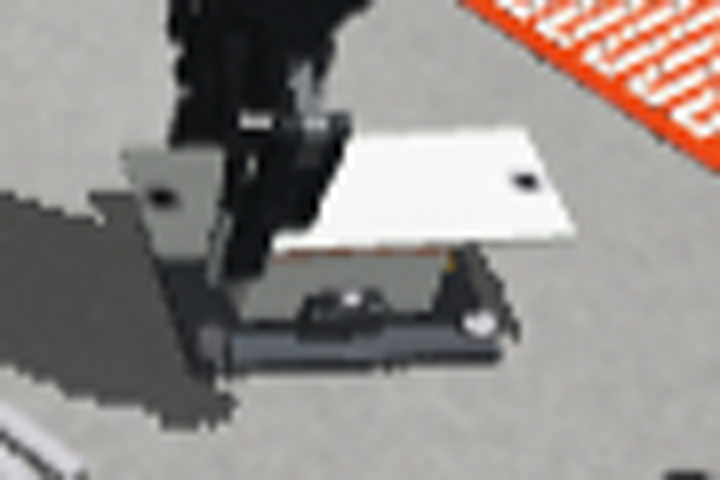

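View pics/w11.png

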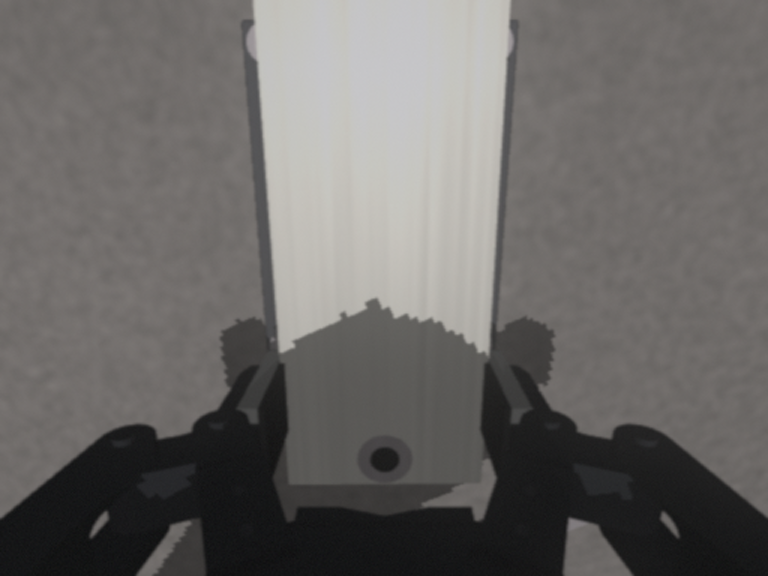

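The base plate shows about evenly on both sides of the strip: 9 px on the left and 7 px on the right at row 20. I'll check the lengthwise position too.

```bash
python3 - <<'E'
from fit import *
W=dict(np.load("w11.npz"));S=dict(np.load("s11.npz"))
w=lambda p:f2(0,0,1.5,p)
for p in [(245,20),(517,20)]:
    print(onz(W,*w(p),.008))
m=(onz(W,*w((245,20)),.008)+onz(W,*w((517,20)),.008))/2
d=onz(W,*w((517,20)),.008)-onz(W,*w((245,20)),.008); print("width",np.linalg.norm(d),"yaw",np.arctan2(d[1],d[0])+np.pi/2)
y=1.142; print("block centre",m[:2]-.06*np.array([np.cos(y),np.sin(y)]))
T=np.array([.4736,.3216]); ax=2*np.arctan2(.5411,.84092);print("strip yaw",ax, "strip centre",T+.05*np.array([np.cos(ax),np.sin(ax)]))
# scene: far corners of strip and near corners
s=lambda p:f2(325,130,8,p)
z=.0507+.004
ob=[(S,(.08,.03,0),s((525,127))),(S,(.08,-.03,0),s((577,234))),(S,(-.08,.03,0),s((122,150)))]
print("strip from scene",fit(ob,z)); print(fit(ob,z-.002)[0])
E
```

```text
[0.47976782 0.43961579 0.008     ]
[0.55913139 0.40358506 0.008     ]
width 0.08715956188878506 yaw 1.144624404293018
block centre [0.49450302 0.36703242]
strip yaw 1.1435305858986433 strip centre [0.49431919 0.36710511]
strip from scene (array([0.49511979, 0.36349891, 1.15470077]), np.float64(0.1428548380403685), array([[ 0.1,  0.2],
       [ 0.1, -0.2],
       [-0.2,  0. ]]))
[0.49359343 0.36542238 1.15424395]
```

>>> play_rows(
  deltas=[
    {"x": 0, "y": 0, "z": -0.15, "rx": 0, "ry": 0, "rz": 0, "jaw": 50},
    {"x": 0, "y": 0, "z": -0.3, "rx": 0, "ry": 0, "rz": 0, "jaw": 50},
    {"x": 0, "y": 0, "z": -0.4, "rx": 0, "ry": 0, "rz": 0, "jaw": 50},
    {"x": 0, "y": 0, "z": -0.45, "rx": 0, "ry": 0, "rz": 0, "jaw": 50},
  ],
)

```text
time: 10.88
tool_pos: [0.4742, 0.3218, 0.047]
eef_rot: [0.002, 0.841, 0.541, -0.001]
contact_force: [-0.3, -0.9, -1.0]
width: 0.677
```

>>> play_rows(
  deltas=[
    {"x": 0, "y": 0, "z": -0.05, "rx": 0, "ry": 0, "rz": 0, "jaw": 50},
    {"x": 0, "y": 0, "z": -0.1, "rx": 0, "ry": 0, "rz": 0, "jaw": 50},
  ],
)

```text
time: 11.05
tool_pos: [0.4742, 0.3217, 0.0459]
eef_rot: [0.002, 0.841, 0.541, -0.001]
contact_force: [0.3, -0.6, -0.6]
width: 0.671
```

>>> play_rows(
  deltas=[
    {"x": 0, "y": 0, "z": -0.05, "rx": 0, "ry": 0, "rz": 0, "jaw": 50},
    {"x": 0, "y": 0, "z": -0.1, "rx": 0, "ry": 0, "rz": 0, "jaw": 50},
  ],
)

```text
time: 11.22
tool_pos: [0.4742, 0.3218, 0.0449]
eef_rot: [0.002, 0.841, 0.541, -0.001]
contact_force: [-0.1, -0.8, -0.2]
width: 0.678
```

>>> play_rows(
  deltas=[
    {"x": 0, "y": 0, "z": -0.05, "rx": 0, "ry": 0, "rz": 0, "jaw": 50},
    {"x": 0, "y": 0, "z": -0.07, "rx": 0, "ry": 0, "rz": 0, "jaw": 50},
  ],
)

```text
time: 11.38
tool_pos: [0.4742, 0.3218, 0.0445]
eef_rot: [0.002, 0.841, 0.541, -0.001]
contact_force: [-0.9, 0.0, 3.3]
width: 0.673
```

Touchdown at 3 N. Releasing.

>>> play_rows(
  deltas=[
    {"x": 0, "y": 0, "z": -0.03, "rx": 0, "ry": 0, "rz": 0, "jaw": 66},
    {"x": 0, "y": 0, "z": -0.03, "rx": 0, "ry": 0, "rz": 0, "jaw": 70},
    {"x": 0, "y": 0, "z": -0.03, "rx": 0, "ry": 0, "rz": 0, "jaw": 75},
    {"x": 0, "y": 0, "z": -0.03, "rx": 0, "ry": 0, "rz": 0, "jaw": 82},
    {"x": 0, "y": 0, "z": -0.03, "rx": 0, "ry": 0, "rz": 0, "jaw": 82},
  ],
)

```text
time: 11.8
tool_pos: [0.4743, 0.3219, 0.0441]
eef_rot: [0.002, 0.841, 0.541, -0.001]
contact_force: [-0.1, 0.3, -1.1]
width: 0.816
```

```bash
python3 - <<'E'
from h import *
o=manip.observe(); print(o["tool_pos"],o["eef_rot"],o["contact_force"],o["width"])
c=cam("wrist"); crop(c,0,0,512,384,1.5,"w12.png");np.savez("w12.npz",**c)
E
```

```text
[0.47431144 0.32190635 0.04413143] [ 0.00210405  0.84095076  0.5411059  -0.00133883] [-0.11822411  0.33167378 -1.07183234] 0.8162793498123594
```

View pics/w12.png

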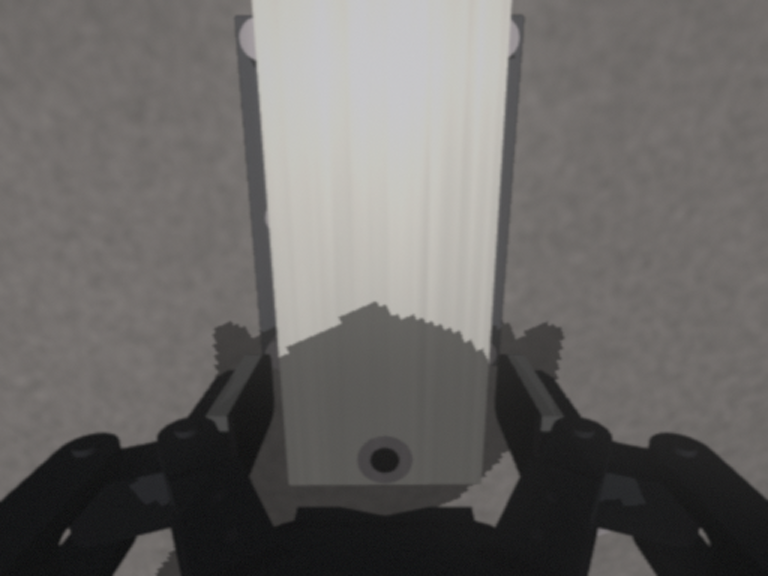

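The cover is released and the jaws are clear on both sides. I'll rise straight up and look from above.

>>> play_rows(
  deltas=[
    {"x": 0, "y": 0, "z": 1, "rx": 0, "ry": 0, "rz": 0, "jaw": 85},
    {"x": 0, "y": 0, "z": 3, "rx": 0, "ry": 0, "rz": 0, "jaw": 85},
    {"x": 0, "y": 0, "z": 6, "rx": 0, "ry": 0, "rz": 0, "jaw": 85},
    {"x": -0.5, "y": -2, "z": 9, "rx": 0, "ry": 0, "rz": 0, "jaw": 85},
    {"x": -1, "y": -4, "z": 12, "rx": 0, "ry": 0, "rz": 0, "jaw": 85},
    {"x": -1, "y": -6, "z": 14, "rx": 0, "ry": 0, "rz": 0, "jaw": 85},
    {"x": -1, "y": -6, "z": 14, "rx": 0, "ry": 0, "rz": 0, "jaw": 85},
    {"x": -1, "y": -6, "z": 14, "rx": 0, "ry": 0, "rz": 0, "jaw": 85},
  ],
)

```text
time: 12.52
tool_pos: [0.4652, 0.2614, 0.1861]
eef_rot: [0.002, 0.842, 0.54, 0.001]
contact_force: [-0.3, 0.8, -0.6]
width: 0.852
```

```bash
python3 - <<'E'
from h import *
o=manip.observe(); print(o["tool_pos"],o["eef_rot"],o["contact_force"],o["width"])
c=cam("wrist"); crop(c,0,0,512,384,1.5,"w13.png");np.savez("w13.npz",**c)
c=cam("scene"); crop(c,325,130,415,190,8,"s13.png");np.savez("s13.npz",**c)
E
```

```text
[0.46515076 0.26135288 0.18613673] [1.71619111e-03 8.41568341e-01 5.40147597e-01 5.96424560e-04] [-0.29589992  0.81055192 -0.58896652] 0.8517997810776288
```

View pics/w13.png

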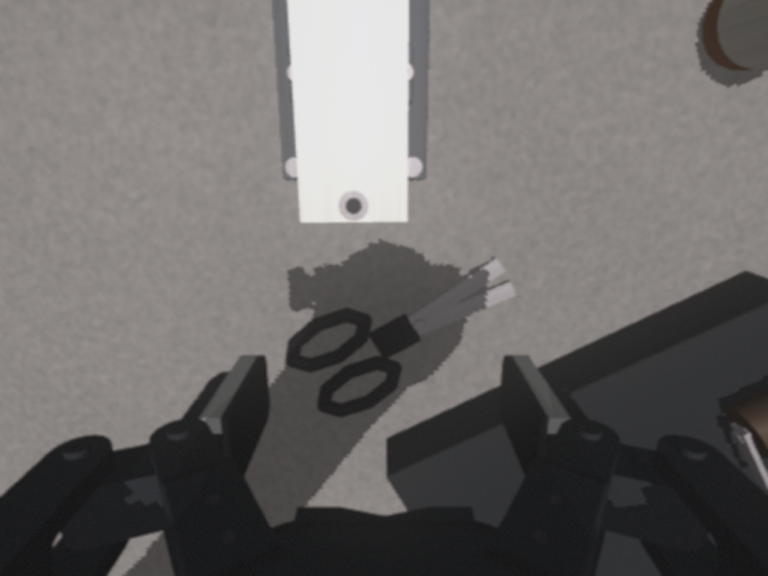

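View pics/s13.png

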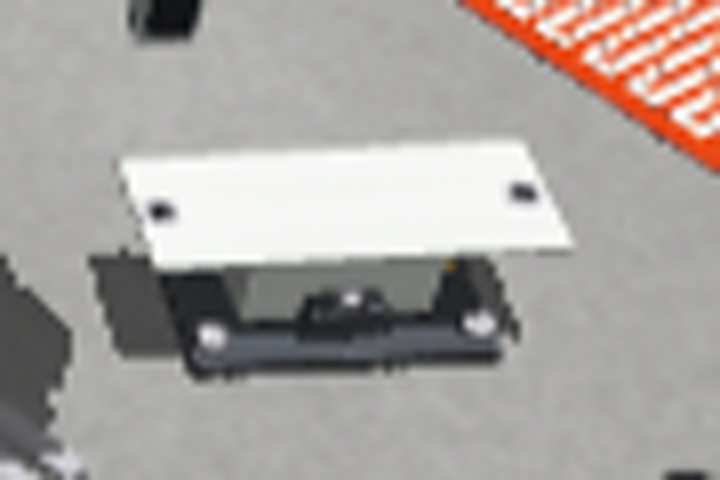

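```bash
python3 - <<'E'
from fit import *
W=dict(np.load("w13.npz"));S=dict(np.load("s13.npz"));S0=dict(np.load("scene0.npz"))
s=lambda p:f2(325,130,8,p);a=.08;b=.03
ob=[(S,(-a,b,0),s((122,159))),(S,(a,b,0),s((524,140))),(S,(a,-b,0),s((575,246))),(S,(-a,-b,0),s((156,269)))]
print("strip scene",fit(ob,.048))
w=lambda p:f2(0,0,1.5,p)
P=[onz(W,*w(p),.048)[:2] for p in [(300,222),(408,222),(288,0),(409,0)]]
ym=.5*(np.arctan2(*(P[2]-P[0])[::-1])+np.arctan2(*(P[3]-P[1])[::-1]))
print("strip wrist: yaw",ym,np.linalg.norm(P[1]-P[0]),"end mid",(P[0]+P[1])/2,"centre",(P[0]+P[1])/2+.08*np.array([np.cos(ym),np.sin(ym)]))
Q=[onz(W,*w(p),.008)[:2] for p in [(283,178),(424,178),(273,0),(429,0)]]
y2=.5*(np.arctan2(*(Q[2]-Q[0])[::-1])+np.arctan2(*(Q[3]-Q[1])[::-1]))
print("base wrist: yaw",y2,np.linalg.norm(Q[1]-Q[0]),"centre",(Q[0]+Q[1])/2+.06*np.array([np.cos(y2),np.sin(y2)]))
E
```

```text
strip scene (array([0.49510982, 0.36484531, 1.14911474]), np.float64(0.17750735369699447), array([[-0.2,  0.3],
       [ 0.1,  0.1],
       [ 0. , -0.1],
       [ 0.1, -0.3]]))
strip wrist: yaw 1.1486515547083855 0.060419529537917245 end mid [0.46303608 0.29410527] centre [0.49581351 0.36708225]
base wrist: yaw 1.1380554880427391 0.0884221413122413 centre [0.49496149 0.36870632]
```

The strip fits on the block to within about 2 mm and 0.01 rad, so that's done. Now the stand and weight.

```bash
python3 - <<'E'
from fit import *
S=dict(np.load("scene0.npz"));D=dict(np.load("side0.npz"))
s=lambda p:f2(100,200,6,p); d=lambda p:f2(270,225,4.8,p)
so=[(S,(-.02,.05,.01),s((382,275))),(S,(.09,.05,.01),s((458,478))),(S,(.09,-.05,.01),s((222,570))),(S,(-.036,-.01,.177),s((140,48))),(S,(-.036,.01,.177),s((194,34)))]
do=[(D,(-.02,-.05,.01),d((140,420))),(D,(.09,-.05,.01),d((322,353))),(D,(-.02,.05,.01),d((65,272))),(D,(-.036,.01,.177),d((84,116))),(D,(-.036,-.01,.177),d((100,149)))]
for o in (so,do,so+do): print(fit(o,0))
# crossbar ends scene: top face z=.172 (weight under .104 + .068); x along stand y, half 28
x=fit(so+do,0)[0]
for n,c,f,ps in (("S",S,s,[(108,150),(254,97),(268,118),(117,172)]),("D",D,d,[(130,88),(155,83),(200,155),(176,163)])):
    P=[onz(c,*f(p),.172)[:2] for p in ps]; C=np.mean(P,0)
    R=np.array([[np.cos(x[2]),np.sin(x[2])],[-np.sin(x[2]),np.cos(x[2])]])
    print(n,"bar centre",C,"in stand",R@(C-x[:2]),[ (R@(p-x[:2])).round(4) for p in P])
E
```

```text
(array([ 0.50633755, -0.3477892 , -0.04577138]), np.float64(0.4744757654583983), array([[ 0.5, -0.3],
       [ 0.6, -0.1],
       [-0.6,  0.8],
       [-0.1, -0. ],
       [-0.3, -0.6]]))
(array([ 0.50473283, -0.34740526, -0.0273899 ]), np.float64(0.7860059536852989), array([[ 0.3, -1. ],
       [ 1.7,  0.2],
       [-0.2,  0.1],
       [-1. ,  0.7],
       [-0.8, -0.2]]))
(array([ 0.50549587, -0.34763951, -0.0418845 ]), np.float64(0.6977756194276743), array([[ 0.4, -0.6],
       [ 0.7, -0.5],
       [-0.5,  0.5],
       [-0.2, -0.2],
       [-0.4, -0.8],
       [ 0.3, -1. ],
       [ 2. ,  0.6],
       [ 0.3, -0.1],
       [-0.6,  0.5],
       [-0.6, -0.4]]))
S bar centre [ 0.51453996 -0.35136629] in stand [ 0.00919221 -0.00334482] [array([ 0.0039, -0.0314]), array([0.0027, 0.0232]), array([0.0148, 0.0254]), array([ 0.0154, -0.0306])]
D bar centre [ 0.50913948 -0.34928357] in stand [ 0.00370926 -0.00149005] [array([-0.003 ,  0.0251]), array([0.0101, 0.024 ]), array([ 0.0104, -0.0272]), array([-0.0026, -0.0279])]
```

>>> play_rows(
  deltas=[
    {"x": 0.2, "y": -2, "z": 3, "rx": 0, "ry": 0, "rz": 0.12, "jaw": 90},
    {"x": 0.5, "y": -5.5, "z": 5, "rx": 0, "ry": 0, "rz": 0.24, "jaw": 90},
    {"x": 0.8, "y": -9, "z": 7, "rx": 0, "ry": 0, "rz": 0.36, "jaw": 90},
    {"x": 1.1, "y": -12.7, "z": 8, "rx": 0, "ry": 0, "rz": 0.48, "jaw": 90},
    {"x": 1.4, "y": -16.4, "z": 8, "rx": 0, "ry": 0, "rz": 0.6, "jaw": 90},
    {"x": 1.7, "y": -20.1, "z": 8, "rx": 0, "ry": 0, "rz": 0.72, "jaw": 90},
    {"x": 2, "y": -23.8, "z": 8, "rx": 0, "ry": 0, "rz": 0.84, "jaw": 90},
    {"x": 2.2, "y": -27.5, "z": 8, "rx": 0, "ry": 0, "rz": 0.96, "jaw": 90},
  ],
)

```text
time: 13.28
tool_pos: [0.4854, -0.0053, 0.2628]
eef_rot: [0.002, 0.51, 0.86, -0.001]
contact_force: [0.6, 0.3, -0.4]
width: 0.901
```

>>> play_rows(
  deltas=[
    {"x": 0.2, "y": -4, "z": 0, "rx": 0, "ry": 0, "rz": 0.12, "jaw": 90},
    {"x": 0.4, "y": -8, "z": 0, "rx": 0, "ry": 0, "rz": 0.24, "jaw": 90},
    {"x": 0.6, "y": -12, "z": 0, "rx": 0, "ry": 0, "rz": 0.36, "jaw": 90},
    {"x": 0.8, "y": -16, "z": 0, "rx": 0, "ry": 0, "rz": 0.48, "jaw": 90},
    {"x": 1, "y": -20, "z": 0, "rx": 0, "ry": 0, "rz": 0.6, "jaw": 90},
    {"x": 1.2, "y": -24, "z": 0, "rx": 0, "ry": 0, "rz": 0.72, "jaw": 90},
    {"x": 1.4, "y": -28, "z": 0, "rx": 0, "ry": 0, "rz": 0.84, "jaw": 90},
    {"x": 1.6, "y": -31, "z": 0, "rx": 0, "ry": 0, "rz": 0.96, "jaw": 90},
  ],
)

```text
time: 13.95
tool_pos: [0.5007, -0.2878, 0.2611]
eef_rot: [0.001, 0.108, 0.994, 0.0]
contact_force: [0.3, 0.3, -0.0]
width: 0.9
```

>>> play_rows(
  deltas=[
    {"x": 0.3, "y": -3, "z": 0, "rx": 0, "ry": 0, "rz": 0.1, "jaw": 90},
    {"x": 0.4, "y": -5, "z": 0, "rx": 0, "ry": 0, "rz": 0.175, "jaw": 90},
    {"x": 0.4, "y": -6, "z": 0, "rx": 0, "ry": 0, "rz": 0.175, "jaw": 90},
    {"x": 0.4, "y": -6, "z": 0, "rx": 0, "ry": 0, "rz": 0.175, "jaw": 90},
    {"x": 0.4, "y": -6, "z": 0, "rx": 0, "ry": 0, "rz": 0.175, "jaw": 90},
  ],
)

```text
time: 14.37
tool_pos: [0.505, -0.3464, 0.2598]
eef_rot: [-0.0, 0.021, 1.0, 0.001]
contact_force: [-0.5, 0.2, -0.6]
width: 0.902
```

```bash
python3 - <<'E'
from h import *
o=manip.observe(); print(o["tool_pos"],o["eef_rot"],o["contact_force"],o["width"],o["joint_positions"])
c=cam("wrist"); crop(c,0,0,512,384,1.5,"w14.png");np.savez("w14.npz",**c)
c=cam("side"); crop(c,250,175,390,315,5,"d14.png");np.savez("d14.npz",**c)
E
```

```text
[ 0.50499416 -0.34642662  0.25984694] [-4.25103334e-04  2.05994028e-02  9.99787282e-01  9.35575538e-04] [-0.47973543  0.21449818 -0.57350859] 0.9020744813455495 [ 0.18985507  0.37294056  0.45806965  1.69306654 -0.18122282  1.11933278
  2.2299504 ]
```

View pics/w14.png

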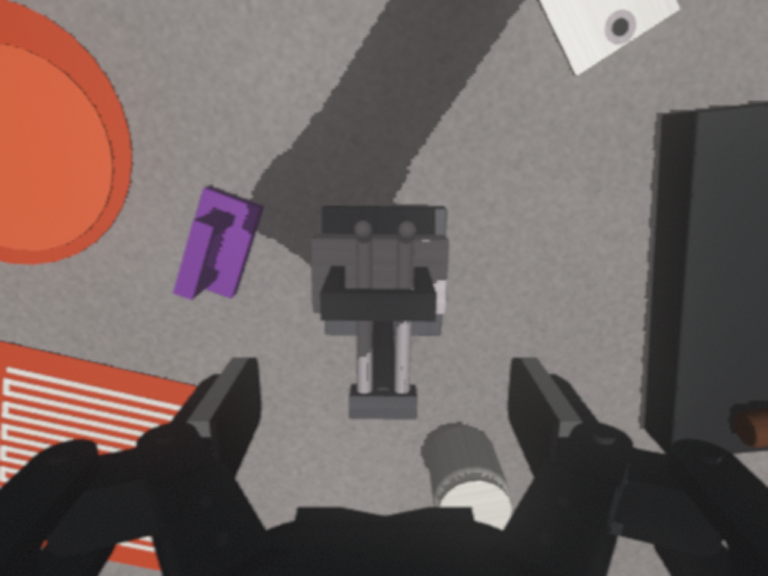

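View pics/d14.png

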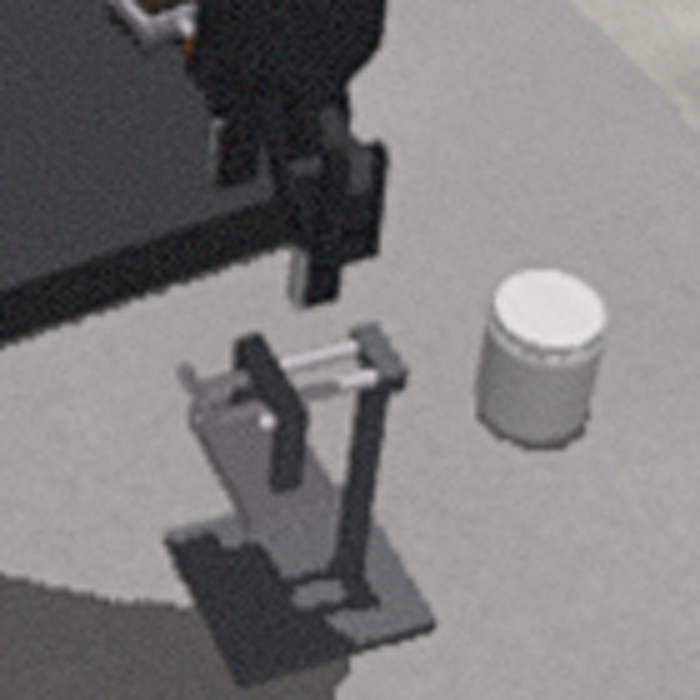

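The wrist view shows the grey weight's crossbar from (322,290) to (436,320), square to the hand. The purple one is well off at (218,240).

```bash
python3 - <<'E'
from fit import *
W=dict(np.load("w14.npz"));w=lambda p:f2(0,0,1.5,p)
o,_=ray(W,256,188);print("cam",o)
P=[onz(W,*w(p),.172) for p in [(323,290),(433,290),(436,320),(322,320)]]
for p in P: print(p)
print("mean",np.mean(P,0), "len",np.linalg.norm(P[0]-P[1]),np.linalg.norm(P[2]-P[3]),np.linalg.norm(P[0]-P[3]))
T=[onz(W,*w(p),.178) for p in [(363,231),(407,231)]]; print("tips",T)
d=P[1]-P[0];print("bar dir",np.arctan2(d[1],d[0])); d=T[1]-T[0];print(np.arctan2(d[1],d[0]))
H=[onz(W,*w(p),.167) for p in [(349,389),(417,389)]];print("crosshead",H)
E
```

```text
cam [ 0.43369579 -0.34360979  0.38761096]
[ 0.50044502 -0.37461783  0.172     ]
[ 0.50259492 -0.32260953  0.172     ]
[ 0.51783286 -0.32133532  0.172     ]
[ 0.51555118 -0.37626166  0.172     ]
mean [ 0.509106   -0.34870609  0.172     ] len 0.05205271802871592 0.05497371147698332 0.015195332630379154
tips [array([ 0.47193956, -0.35392471,  0.178     ]), array([ 0.47273866, -0.33441538,  0.178     ])]
bar dir 1.5294822063461493
1.5298594760666742
crosshead [array([ 0.55596904, -0.36604468,  0.167     ]), array([ 0.5574429 , -0.33098485,  0.167     ])]
```

>>> play_rows(
  deltas=[
    {"x": 0.35, "y": -0.1, "z": -2, "rx": 0, "ry": 0, "rz": 0, "jaw": 90},
    {"x": 0.35, "y": -0.1, "z": -4, "rx": 0, "ry": 0, "rz": 0, "jaw": 90},
    {"x": 0.35, "y": -0.1, "z": -6, "rx": 0, "ry": 0, "rz": 0, "jaw": 90},
    {"x": 0.35, "y": -0.1, "z": -7, "rx": 0, "ry": 0, "rz": 0, "jaw": 90},
    {"x": 0.35, "y": -0.1, "z": -7, "rx": 0, "ry": 0, "rz": 0, "jaw": 90},
  ],
)

```text
time: 14.88
tool_pos: [0.5083, -0.3437, 0.1882]
eef_rot: [-0.002, 0.018, 1.0, 0.002]
contact_force: [-0.4, -0.0, 0.7]
width: 0.899
```

```bash
python3 - <<'E'
from h import *
o=manip.observe(); print(o["tool_pos"],o["eef_rot"],o["contact_force"],o["width"])
c=cam("wrist"); crop(c,0,0,512,384,1.5,"w15.png");np.savez("w15.npz",**c)
E
```

```text
[ 0.50833809 -0.34366612  0.18819807] [-0.00184876  0.01826229  0.99982847  0.00247086] [-0.42364092 -0.03979877  0.68662127] 0.8994560741376731
```

View pics/w15.png

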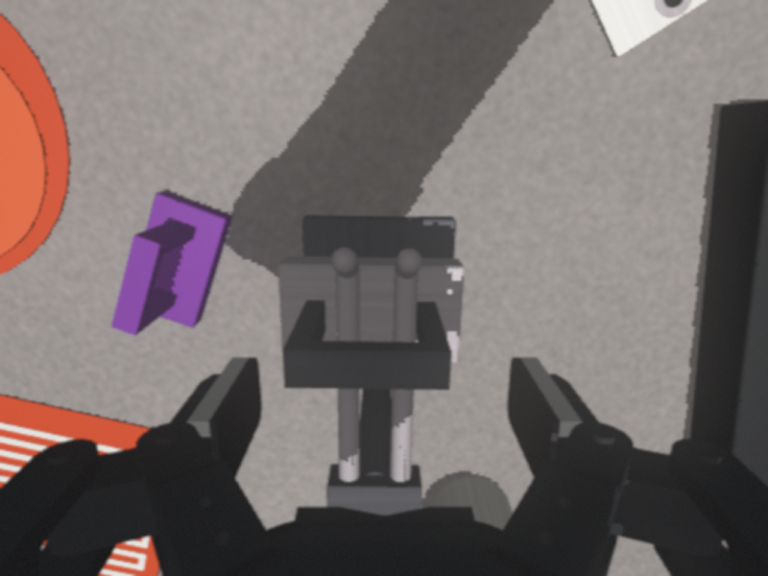

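```bash
python3 - <<'E'
from fit import *
W=dict(np.load("w15.npz"));w=lambda p:f2(0,0,1.5,p)
P=[onz(W,*w(p),.172) for p in [(286,342),(449,342),(451,387),(285,387)]]
print(P,np.mean(P,0))
o=manip.observe(); print(o["tool_pos"],o["eef_rot"])
E
```

```text
[array([ 0.49892797, -0.37494548,  0.172     ]), array([ 0.50096084, -0.32177027,  0.172     ]), array([ 0.51738765, -0.32105533,  0.172     ]), array([ 0.51521906, -0.37680536,  0.172     ])] [ 0.50812388 -0.34864411  0.172     ]
[ 0.50906275 -0.34473651  0.18989314] [-5.86380412e-04  1.84560232e-02  9.99828194e-01  1.61669153e-03]
```

>>> play_rows(
  deltas=[
    {"x": -0.1, "y": -0.4, "z": 0, "rx": 0, "ry": 0, "rz": 0, "jaw": 90},
    {"x": -0.1, "y": -0.4, "z": 0, "rx": 0, "ry": 0, "rz": 0, "jaw": 90},
    {"x": -0.1, "y": -0.4, "z": -1.5, "rx": 0, "ry": 0, "rz": 0, "jaw": 90},
    {"x": -0.1, "y": -0.4, "z": -3, "rx": 0, "ry": 0, "rz": 0, "jaw": 90},
    {"x": -0.1, "y": -0.4, "z": -4.5, "rx": 0, "ry": 0, "rz": 0, "jaw": 90},
    {"x": -0.1, "y": -0.4, "z": -5, "rx": 0, "ry": 0, "rz": 0, "jaw": 90},
    {"x": -0.1, "y": -0.4, "z": -5, "rx": 0, "ry": 0, "rz": 0, "jaw": 90},
  ],
)

```text
time: 15.52
tool_pos: [0.5077, -0.3486, 0.1395]
eef_rot: [-0.001, 0.019, 1.0, 0.002]
contact_force: [0.1, 0.0, -0.1]
width: 0.9
```

```bash
python3 - <<'E'
from h import *
o=manip.observe(); print(o["tool_pos"],o["eef_rot"],o["contact_force"],o["width"])
c=cam("wrist"); crop(c,0,0,512,384,1.5,"w16.png");np.savez("w16.npz",**c)
c=cam("side"); crop(c,250,175,390,315,5,"d16.png");np.savez("d16.npz",**c)
E
```

```text
[ 0.50770593 -0.34861042  0.13948345] [-0.00113901  0.01859553  0.99982461  0.00191389] [ 0.1126404   0.01643648 -0.0891373 ] 0.8998036100032811
```

View pics/w16.png

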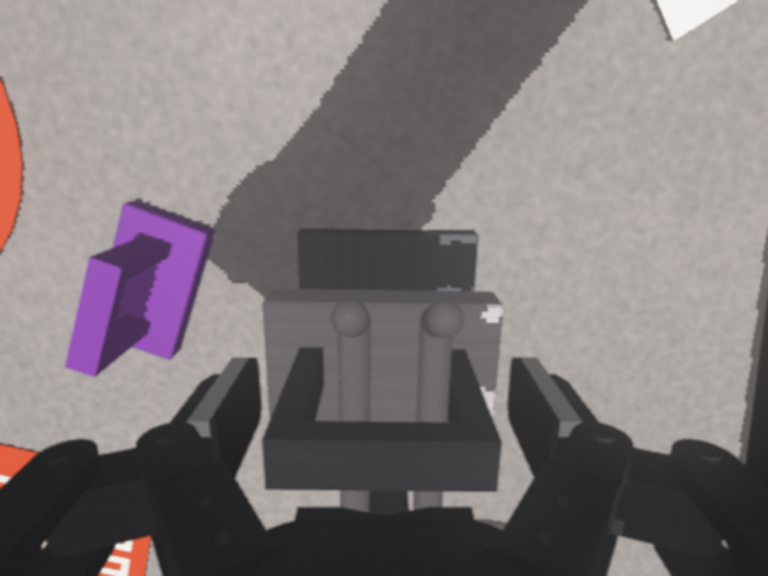

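View pics/d16.png

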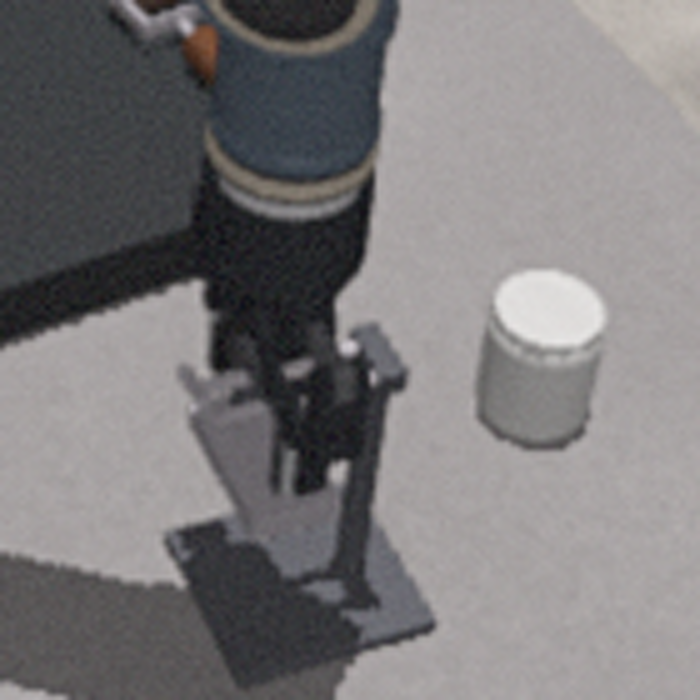

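```bash
python3 - <<'E'
from fit import *
D=dict(np.load("d14.npz"));S=dict(np.load("scene0.npz"))
d=lambda p:f2(250,175,5,p)
R=np.array([[np.cos(-.041),-np.sin(-.041)],[np.sin(-.041),np.cos(-.041)]])
def draw(c,xy,x0,y0,f,name,im=None):
    im=cv2.resize(np.ascontiguousarray(c["image"][:,:,::-1]),None,fx=1,fy=1)[y0:y0+130,x0:x0+130]
    im=cv2.resize(im,None,fx=f,fy=f,interpolation=cv2.INTER_CUBIC)
    for col,xx in (((0,0,255),xy),((0,255,0),(xy[0]-.005,xy[1]))):
        for z in (.164,.172):
            pts=[[*(np.array(xx)+R@np.array([sx*.007,sy*.028])),z] for sx,sy in ((-1,-1),(1,-1),(1,1),(-1,1))]
            q=((proj(c,pts)-[x0,y0]+.5)*f-.5).astype(np.int32)
            cv2.polylines(im,[q.reshape(-1,1,2)],True,col,1)
    cv2.imwrite("pics/"+name,im)
draw(D,(.508,-.3487),250,205,4,"dchk.png")
draw(S,(.508,-.3487),80,190,4,"schk.png")
a=cv2.imread("pics/dchk.png");b=cv2.imread("pics/schk.png")
cv2.imwrite("pics/chk.png",np.hstack([a[60:460,80:480],b[60:460,40:440]]))
E
```

```text
(no output)
```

View pics/chk.png

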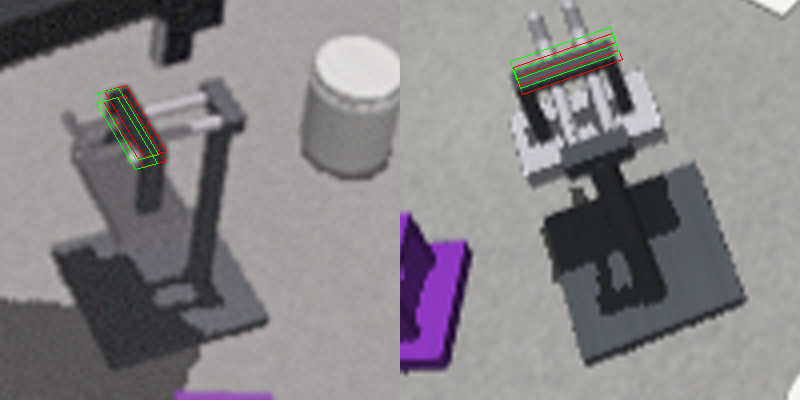

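The projected crossbar at x=0.508 (red) matches both views, so the alignment is good. Closing on the uprights.

>>> play_rows(
  deltas=[
    {"x": 0, "y": 0, "z": -0.2, "rx": 0, "ry": 0, "rz": 0, "jaw": 75},
    {"x": 0, "y": 0, "z": -0.2, "rx": 0, "ry": 0, "rz": 0, "jaw": 68},
    {"x": 0, "y": 0, "z": -0.2, "rx": 0, "ry": 0, "rz": 0, "jaw": 60},
    {"x": 0, "y": 0, "z": -0.2, "rx": 0, "ry": 0, "rz": 0, "jaw": 45},
    {"x": 0, "y": 0, "z": -0.2, "rx": 0, "ry": 0, "rz": 0, "jaw": 45},
    {"x": 0, "y": 0, "z": -0.2, "rx": 0, "ry": 0, "rz": 0, "jaw": 45},
  ],
)

```text
time: 16.12
tool_pos: [0.5093, -0.3497, 0.1402]
eef_rot: [0.001, 0.019, 1.0, 0.001]
contact_force: [0.1, 0.1, 5.8]
width: 0.649
```

>>> play_rows(
  deltas=[
    {"x": 0, "y": 0, "z": 0.5, "rx": 0, "ry": 0, "rz": 0, "jaw": 45},
    {"x": 0, "y": 0, "z": 1, "rx": 0, "ry": 0, "rz": 0, "jaw": 45},
    {"x": 0, "y": 0, "z": 1.7, "rx": 0, "ry": 0, "rz": 0, "jaw": 45},
    {"x": 0, "y": 0, "z": 2.5, "rx": 0, "ry": 0, "rz": 0, "jaw": 45},
    {"x": 0, "y": 0, "z": 2.6, "rx": 0, "ry": 0, "rz": 0, "jaw": 45},
    {"x": 0, "y": 0, "z": 2.6, "rx": 0, "ry": 0, "rz": 0, "jaw": 45},
  ],
)

```text
time: 16.62
tool_pos: [0.5096, -0.35, 0.1669]
eef_rot: [0.002, 0.019, 1.0, 0.0]
contact_force: [0.0, -0.4, -4.4]
width: 0.647
```

```bash
python3 - <<'E'
from h import *
o=manip.observe(); print(o["tool_pos"],o["eef_rot"],o["contact_force"],o["torque"],o["width"])
c=cam("wrist"); crop(c,0,0,512,384,1.5,"w17.png");np.savez("w17.npz",**c)
c=cam("side"); crop(c,250,175,390,315,5,"d17.png");np.savez("d17.npz",**c)
E
```

```text
[ 0.50958712 -0.34996639  0.16692514] [1.77766919e-03 1.85449686e-02 9.99826364e-01 4.07266849e-04] [ 0.01666948 -0.38160946 -4.36063734] [-0.02955037 -0.03513133 -0.01216856] 0.6474907046107629
```

View pics/w17.png

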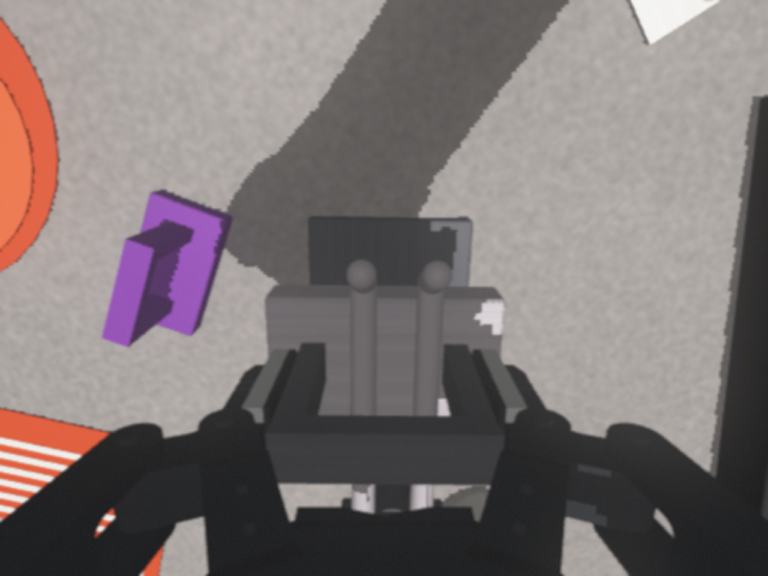

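View pics/d17.png

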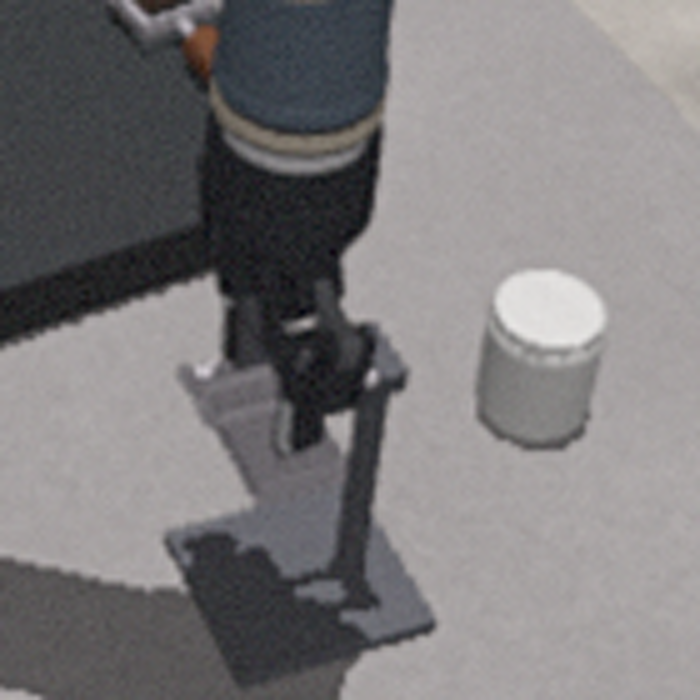

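Lifted 27 mm; the reading of 4.4 N fits about 0.45 kg. The prongs sit clear inside the handle's window. Drawing out along the stand's -x.

>>> play_rows(
  deltas=[
    {"x": -0.7, "y": 0.03, "z": 0, "rx": 0, "ry": 0, "rz": 0, "jaw": 45},
    {"x": -1.7, "y": 0.07, "z": 0, "rx": 0, "ry": 0, "rz": 0, "jaw": 45},
    {"x": -2.8, "y": 0.12, "z": 0, "rx": 0, "ry": 0, "rz": 0, "jaw": 45},
    {"x": -4, "y": 0.17, "z": 0, "rx": 0, "ry": 0, "rz": 0, "jaw": 45},
    {"x": -5.2, "y": 0.22, "z": 0, "rx": 0, "ry": 0, "rz": 0, "jaw": 45},
    {"x": -6.4, "y": 0.27, "z": 0, "rx": 0, "ry": 0, "rz": 0, "jaw": 45},
    {"x": -7.5, "y": 0.32, "z": 0, "rx": 0, "ry": 0, "rz": 0, "jaw": 45},
    {"x": -8, "y": 0.34, "z": 0, "rx": 0, "ry": 0, "rz": 0, "jaw": 45},
  ],
)

```text
time: 17.38
tool_pos: [0.4266, -0.3463, 0.1661]
eef_rot: [0.001, 0.02, 1.0, 0.001]
contact_force: [-0.5, -1.9, -3.4]
width: 0.647
```

```bash
python3 - <<'E'
from h import *
o=manip.observe(); print(o["tool_pos"],o["eef_rot"],o["contact_force"],o["torque"],o["width"])
c=cam("wrist"); crop(c,0,0,512,384,1.5,"w18.png");np.savez("w18.npz",**c)
c=cam("side"); crop(c,230,175,370,315,5,"d18.png");np.savez("d18.npz",**c)
E
```

```text
[ 0.42657364 -0.34628163  0.16607736] [5.50602218e-04 1.95059787e-02 9.99808909e-01 1.16604798e-03] [-0.45881813 -1.8868878  -3.42410898] [-0.0008946   0.04394996  0.02247819] 0.6468465513505239
```

View pics/d18.png

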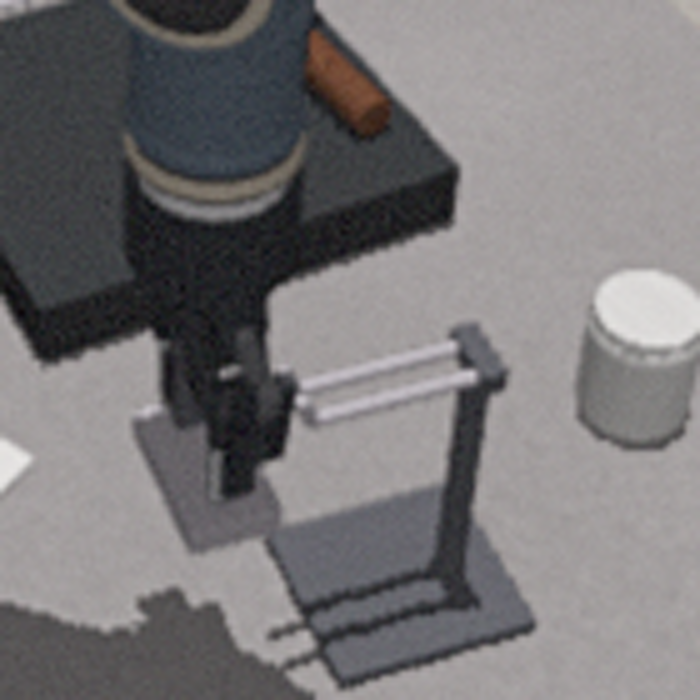

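View pics/w18.png

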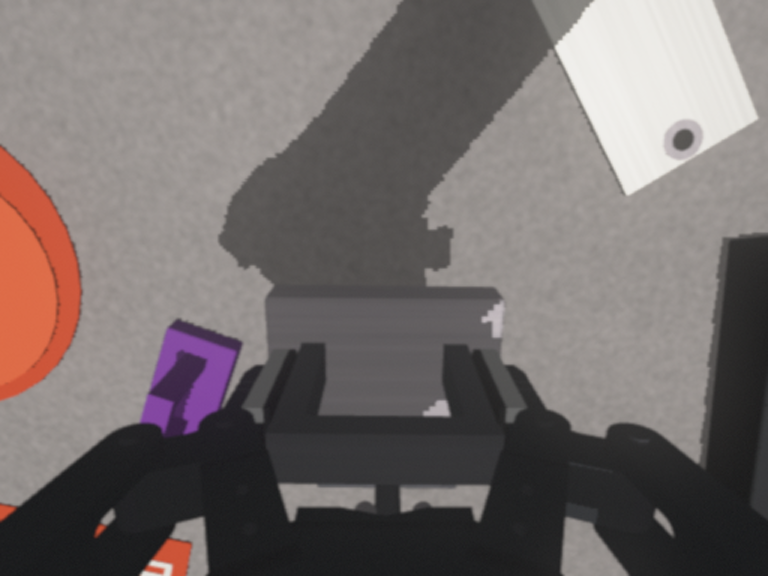

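```bash
python3 - <<'E'
from fit import *
W=dict(np.load("w18.npz"));w=lambda p:f2(0,0,1.5,p)
o=manip.observe(); T=np.array(o["tool_pos"]);q=o["eef_rot"];j=2*np.arctan2(q[2],q[1])-np.pi/2
z=T[2]+.032
P=[onz(W,*w(p),z) for p in [(267,416),(503,416),(505,432),(266,432)]]
u=np.array([np.cos(j),np.sin(j)]);n=np.array([-np.sin(j),np.cos(j)])
for p in P: print("along jaw %.4f, image-up %.4f"%((p[:2]-T[:2])@u,(p[:2]-T[:2])@n))
print(j)
E
```

```text
along jaw -0.0264, image-up 0.0125
along jaw 0.0273, image-up 0.0125
along jaw 0.0281, image-up 0.0083
along jaw -0.0269, image-up 0.0084
1.5320994549059352
```

>>> play_rows(
  deltas=[
    {"x": 0, "y": 0, "z": 2, "rx": 0, "ry": 0, "rz": 0, "jaw": 45},
    {"x": 0, "y": 0, "z": 5, "rx": 0, "ry": 0, "rz": 0, "jaw": 45},
    {"x": 0.5, "y": 2, "z": 7.5, "rx": 0, "ry": 0, "rz": 0, "jaw": 45},
    {"x": 1.5, "y": 5, "z": 8.5, "rx": 0, "ry": 0, "rz": -0.05, "jaw": 45},
    {"x": 2.5, "y": 8.5, "z": 8.5, "rx": 0, "ry": 0, "rz": -0.1, "jaw": 45},
    {"x": 3.5, "y": 12, "z": 8.5, "rx": 0, "ry": 0, "rz": -0.15, "jaw": 45},
    {"x": 4.5, "y": 15.5, "z": 8.5, "rx": 0, "ry": 0, "rz": -0.2, "jaw": 45},
    {"x": 5.5, "y": 19, "z": 8.5, "rx": 0, "ry": 0, "rz": -0.25, "jaw": 45},
  ],
)

```text
time: 18.15
tool_pos: [0.4838, -0.1543, 0.2517]
eef_rot: [0.002, 0.145, 0.989, 0.001]
contact_force: [1.0, 0.4, -3.3]
width: 0.649
```

>>> play_rows(
  deltas=[
    {"x": 1, "y": 3.5, "z": 0, "rx": 0, "ry": 0, "rz": 0, "jaw": 45},
    {"x": 1.5, "y": 7, "z": 0, "rx": 0, "ry": 0, "rz": -0.05, "jaw": 45},
    {"x": 1.5, "y": 10.5, "z": 0, "rx": 0, "ry": 0, "rz": -0.1, "jaw": 45},
    {"x": 1.5, "y": 14, "z": 0, "rx": 0, "ry": 0, "rz": -0.13, "jaw": 45},
    {"x": 1.5, "y": 17.5, "z": 0, "rx": 0, "ry": 0, "rz": -0.13, "jaw": 45},
    {"x": 1.5, "y": 21, "z": 0, "rx": 0, "ry": 0, "rz": -0.13, "jaw": 45},
    {"x": 1.5, "y": 24.5, "z": 0, "rx": 0, "ry": 0, "rz": -0.13, "jaw": 45},
    {"x": 1.5, "y": 28, "z": 0, "rx": 0, "ry": 0, "rz": -0.13, "jaw": 45},
  ],
)

```text
time: 18.82
tool_pos: [0.4989, 0.128, 0.252]
eef_rot: [0.002, 0.208, 0.978, 0.001]
contact_force: [0.3, -0.9, -4.8]
width: 0.643
```

>>> play_rows(
  deltas=[
    {"x": -0.1, "y": 3.5, "z": 0, "rx": 0, "ry": 0, "rz": 0, "jaw": 45},
    {"x": -0.2, "y": 7, "z": 0, "rx": 0, "ry": 0, "rz": 0, "jaw": 45},
    {"x": -0.2, "y": 10.5, "z": 0, "rx": 0, "ry": 0, "rz": 0, "jaw": 45},
    {"x": -0.2, "y": 14, "z": -1, "rx": 0, "ry": 0, "rz": 0, "jaw": 45},
    {"x": -0.2, "y": 17.5, "z": -3, "rx": 0, "ry": 0, "rz": 0, "jaw": 45},
    {"x": -0.2, "y": 20.5, "z": -5, "rx": 0, "ry": 0, "rz": -0.006, "jaw": 45},
    {"x": -0.2, "y": 22.8, "z": -7, "rx": 0, "ry": 0, "rz": -0.006, "jaw": 45},
    {"x": -0.2, "y": 23.8, "z": -9, "rx": 0, "ry": 0, "rz": -0.006, "jaw": 45},
  ],
)

```text
time: 19.48
tool_pos: [0.4957, 0.372, 0.1609]
eef_rot: [0.002, 0.208, 0.978, 0.003]
contact_force: [0.6, 0.7, -4.0]
width: 0.647
```

>>> play_rows(
  deltas=[
    {"x": 0, "y": 0, "z": -1, "rx": 0, "ry": 0, "rz": 0, "jaw": 45},
    {"x": 0, "y": 0, "z": -1.5, "rx": 0, "ry": 0, "rz": 0, "jaw": 45},
    {"x": 0, "y": 0, "z": -1.5, "rx": 0, "ry": 0, "rz": 0, "jaw": 45},
    {"x": 0, "y": 0, "z": -1.5, "rx": 0, "ry": 0, "rz": 0, "jaw": 45},
  ],
)

```text
time: 19.82
tool_pos: [0.4968, 0.3708, 0.1466]
eef_rot: [0.003, 0.209, 0.978, 0.003]
contact_force: [0.7, -0.1, -3.8]
width: 0.651
```

```bash
python3 - <<'E'
from h import *
o=manip.observe(); print(o["tool_pos"],o["eef_rot"],o["contact_force"],o["torque"],o["width"])
c=cam("wrist"); crop(c,0,0,512,384,1.5,"w19.png");np.savez("w19.npz",**c)
c=cam("scene"); crop(c,310,100,430,200,6,"s19.png");np.savez("s19.npz",**c)
o=manip.observe(); print(o["tool_pos"],o["eef_rot"])
E
```

```text
[0.49682088 0.37077937 0.14660031] [0.00279684 0.20946017 0.97780791 0.00321101] [ 0.68815698 -0.07098718 -3.82844077] [-0.04669322  0.01780956  0.01025548] 0.6505293831142517
[0.49715438 0.37116951 0.14750413] [0.0032435  0.20956461 0.97778098 0.00406309]
```

View pics/w19.png

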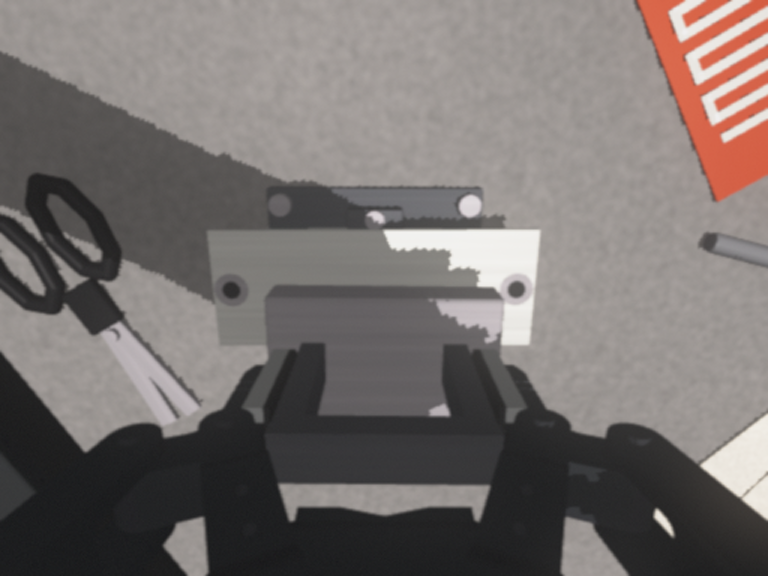

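View pics/s19.png

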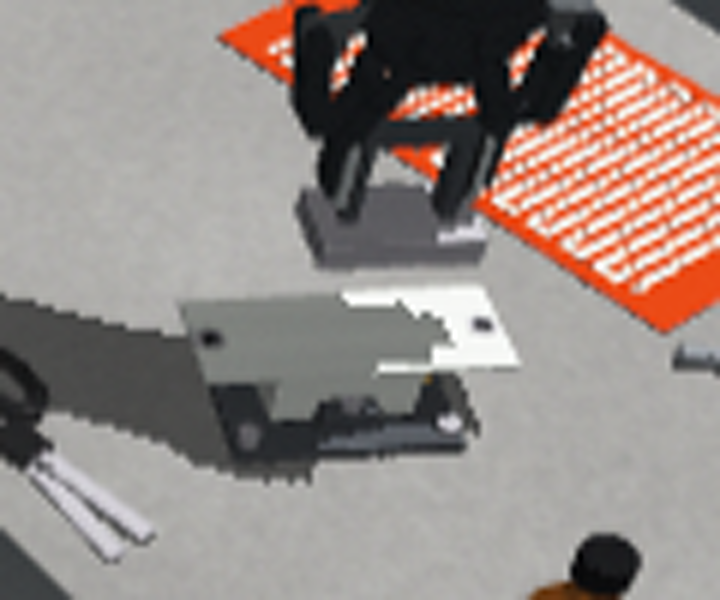

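The wrist view shows the strip's corners at (208,230), (541,230), (530,346) and (219,346), with the weight hovering square above it. I'll compute the final offsets.

```bash
python3 - <<'E'
from fit import *
W=dict(np.load("w19.npz"));w=lambda p:f2(0,0,1.5,p)
o=manip.observe(); T=np.array(o["tool_pos"]);q=o["eef_rot"];j=2*np.arctan2(q[2],q[1])-np.pi/2
a=.08;b=.03
ob=[(W,(-a,b,.003),w((208,230))),(W,(a,b,.003),w((541,230))),(W,(a,-b,.003),w((530,346))),(W,(-a,-b,.003),w((219,346)))]
x,r,_=fit(ob,.045);print("strip",x,r); x2=fit(ob,.045,True);print(x2[:2])
B=[onz(W,*w(p),.008) for p in [(267,187),(482,187)]];d=B[1]-B[0];yb=np.arctan2(d[1],d[0]);m=(B[0]+B[1])/2
print("base",np.linalg.norm(d),yb,"centre",m[:2]-.045*np.array([-np.sin(yb),np.cos(yb)]))
n=np.array([-np.sin(j),np.cos(j)]);wc=T[:2]+.0014*n
print("T",T,"jaw",j,"weight c",wc,"delta cm",(x[:2]-wc)*100)
w_,X,Y,Z=q; tz=(2*(X*Z+w_*Y),2*(Y*Z-w_*X));print("tool z",tz)
# sole check
z=T[2]-.036
P=[onz(W,*w(p),z+.016)[:2] for p in [(267,297),(503,297)]];
for p in P: print("sole upper edge along jaw, up",(p-T[:2])@np.array([np.cos(j),np.sin(j)]),(p-T[:2])@n)
E
```

```text
strip [0.49583325 0.36790066 1.14653931] 0.320827206636105
(array([0.49589056, 0.36787079, 1.14653741, 0.04475556]), np.float64(0.3088618000786187))
base 0.11796563854303332 1.1487261433827245 centre [0.494248   0.36823963]
T [0.49715438 0.37116951 0.14750413] jaw 1.1485312046514347 weight c [0.49587735 0.37174327] delta cm [-0.00441043 -0.38426058]
tool z (np.float64(0.008045819686027947), np.float64(0.006586187642140135))
sole upper edge along jaw, up -0.037484842230817696 0.02306854976053604
sole upper edge along jaw, up 0.038843897696371844 0.022929581864463353
```

>>> play_rows(
  deltas=[
    {"x": 0, "y": -0.38, "z": 0, "rx": -0.0056, "ry": 0.0054, "rz": -0.002, "jaw": 45},
    {"x": 0, "y": -0.38, "z": -1, "rx": -0.0056, "ry": 0.0054, "rz": -0.002, "jaw": 45},
    {"x": 0, "y": -0.38, "z": -2.2, "rx": -0.0056, "ry": 0.0054, "rz": -0.002, "jaw": 45},
    {"x": 0, "y": -0.38, "z": -3.4, "rx": -0.0056, "ry": 0.0054, "rz": -0.002, "jaw": 45},
    {"x": 0, "y": -0.38, "z": -4.5, "rx": -0.0056, "ry": 0.0054, "rz": -0.002, "jaw": 45},
    {"x": 0, "y": -0.38, "z": -5.2, "rx": -0.0056, "ry": 0.0054, "rz": -0.002, "jaw": 45},
    {"x": 0, "y": -0.38, "z": -5.4, "rx": -0.0056, "ry": 0.0054, "rz": -0.002, "jaw": 45},
    {"x": 0, "y": -0.38, "z": -5.4, "rx": -0.0056, "ry": 0.0054, "rz": -0.002, "jaw": 45},
  ],
)

```text
time: 20.58
tool_pos: [0.4966, 0.3671, 0.0922]
eef_rot: [0.001, 0.21, 0.978, -0.0]
contact_force: [-0.2, 0.2, -4.8]
width: 0.648
```

>>> play_rows(
  deltas=[
    {"x": 0, "y": 0, "z": 0, "rx": 0, "ry": 0, "rz": 0, "jaw": 45},
    {"x": 0, "y": 0, "z": 0, "rx": 0, "ry": 0, "rz": 0, "jaw": 45},
  ],
)

```text
time: 20.75
tool_pos: [0.4968, 0.3674, 0.0924]
eef_rot: [0.001, 0.21, 0.978, 0.0]
contact_force: [-0.4, 0.5, -3.6]
width: 0.65
```

```bash
python3 - <<'E'
from h import *
o=manip.observe(); q=o["eef_rot"];print(o["tool_pos"],q,o["contact_force"],o["torque"],o["width"])
w_,X,Y,Z=q; print("tz",2*(X*Z+w_*Y),2*(Y*Z-w_*X),"jaw",2*np.arctan2(Y,X)-np.pi/2)
c=cam("wrist"); crop(c,0,0,512,384,1.5,"w20.png");np.savez("w20.npz",**c)
c=cam("scene"); crop(c,325,100,415,190,7,"s20.png");np.savez("s20.npz",**c)
E
```

```text
[0.49684946 0.36737639 0.09244575] [7.40593310e-04 2.10374841e-01 9.77620508e-01 1.44773157e-04] [-0.42132939  0.53649122 -3.59560325] [-0.03206654  0.06169857 -0.00905149] 0.6498120508839409
tz 0.0015089516749309544 -2.8537985855341293e-05 jaw 1.146879472882603
```

View pics/w20.png

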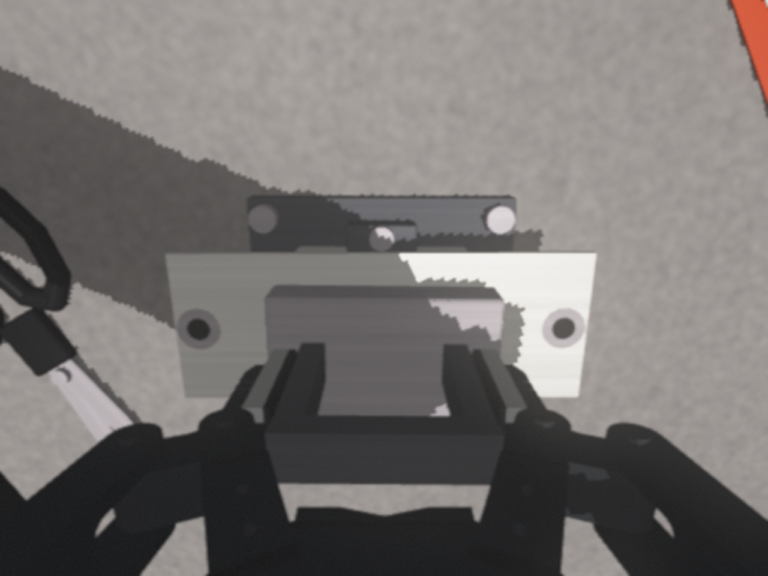

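View pics/s20.png

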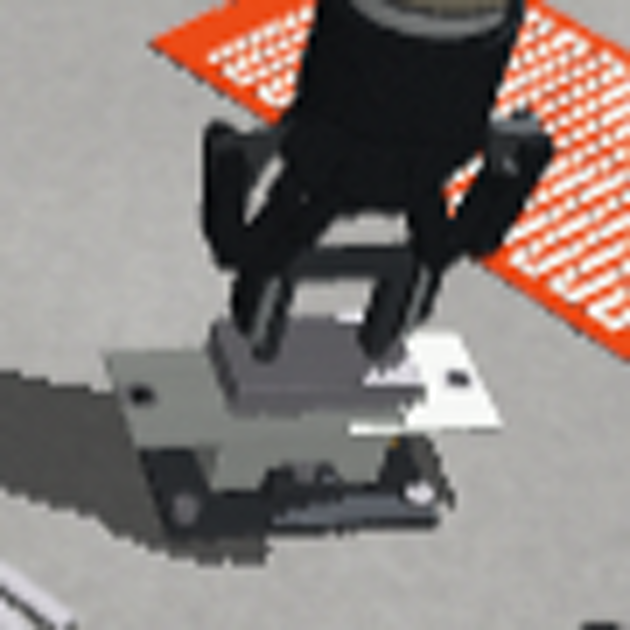

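The weight is level and centred; the holes at 199 and 564 sit about evenly around the sole's 266–503. Lowering in small steps.

>>> play_rows(
  deltas=[
    {"x": 0, "y": 0, "z": -0.15, "rx": 0, "ry": 0, "rz": 0, "jaw": 45},
    {"x": 0, "y": 0, "z": -0.3, "rx": 0, "ry": 0, "rz": 0, "jaw": 45},
    {"x": 0, "y": 0, "z": -0.45, "rx": 0, "ry": 0, "rz": 0, "jaw": 45},
    {"x": 0, "y": 0, "z": -0.55, "rx": 0, "ry": 0, "rz": 0, "jaw": 45},
    {"x": 0, "y": 0, "z": -0.55, "rx": 0, "ry": 0, "rz": 0, "jaw": 45},
  ],
)

```text
time: 21.27
tool_pos: [0.4967, 0.3672, 0.0869]
eef_rot: [0.001, 0.21, 0.978, 0.0]
contact_force: [0.2, -0.4, -4.6]
width: 0.648
```

>>> play_rows(
  deltas=[
    {"x": 0, "y": 0, "z": -0.05, "rx": 0, "ry": 0, "rz": 0, "jaw": 45},
    {"x": 0, "y": 0, "z": -0.1, "rx": 0, "ry": 0, "rz": 0, "jaw": 45},
  ],
)

```text
time: 21.43
tool_pos: [0.4967, 0.3672, 0.0858]
eef_rot: [0.001, 0.21, 0.978, 0.0]
contact_force: [0.6, -0.5, -3.7]
width: 0.645
```

>>> play_rows(
  deltas=[
    {"x": 0, "y": 0, "z": -0.05, "rx": 0, "ry": 0, "rz": 0, "jaw": 45},
    {"x": 0, "y": 0, "z": -0.1, "rx": 0, "ry": 0, "rz": 0, "jaw": 45},
  ],
)

```text
time: 21.6
tool_pos: [0.4967, 0.3673, 0.0848]
eef_rot: [0.001, 0.21, 0.978, 0.0]
contact_force: [-0.4, 0.1, -4.1]
width: 0.646
```

>>> play_rows(
  deltas=[
    {"x": 0, "y": 0, "z": -0.05, "rx": 0, "ry": 0, "rz": 0, "jaw": 45},
    {"x": 0, "y": 0, "z": -0.07, "rx": 0, "ry": 0, "rz": 0, "jaw": 45},
  ],
)

```text
time: 21.77
tool_pos: [0.4967, 0.3672, 0.0844]
eef_rot: [0.001, 0.21, 0.978, 0.0]
contact_force: [-1.6, -0.8, -0.1]
width: 0.65
```

>>> play_rows(
  deltas=[
    {"x": 0, "y": 0, "z": -0.04, "rx": 0, "ry": 0, "rz": 0, "jaw": 45},
    {"x": 0, "y": 0, "z": -0.05, "rx": 0, "ry": 0, "rz": 0, "jaw": 45},
  ],
)

```text
time: 21.93
tool_pos: [0.4968, 0.3672, 0.0844]
eef_rot: [0.001, 0.21, 0.978, 0.0]
contact_force: [-2.0, -1.6, 1.6]
width: 0.647
```

The weight is fully seated, with a net reading of about 1.6 N. Releasing.

>>> play_rows(
  deltas=[
    {"x": 0, "y": 0, "z": 0, "rx": 0, "ry": 0, "rz": 0, "jaw": 63},
    {"x": 0, "y": 0, "z": 0, "rx": 0, "ry": 0, "rz": 0, "jaw": 67},
    {"x": 0, "y": 0, "z": 0, "rx": 0, "ry": 0, "rz": 0, "jaw": 73},
    {"x": 0, "y": 0, "z": 0, "rx": 0, "ry": 0, "rz": 0, "jaw": 82},
    {"x": 0, "y": 0, "z": 0, "rx": 0, "ry": 0, "rz": 0, "jaw": 88},
    {"x": 0, "y": 0, "z": 0, "rx": 0, "ry": 0, "rz": 0, "jaw": 88},
  ],
)

```text
time: 22.43
tool_pos: [0.497, 0.3674, 0.0846]
eef_rot: [0.001, 0.21, 0.978, 0.0]
contact_force: [0.7, -0.3, -0.2]
width: 0.881
```

```bash
python3 - <<'E'
from h import *
o=manip.observe(); q=o["eef_rot"];print(o["tool_pos"],q,o["contact_force"],o["width"])
c=cam("wrist"); crop(c,0,0,512,384,1.5,"w21.png")
E
```

```text
[0.49697569 0.3673943  0.08456101] [8.04209828e-04 2.10409460e-01 9.77612952e-01 3.57606742e-04] [ 0.66368137 -0.33286965 -0.15178313] 0.8812158246911972
```

View pics/w21.png

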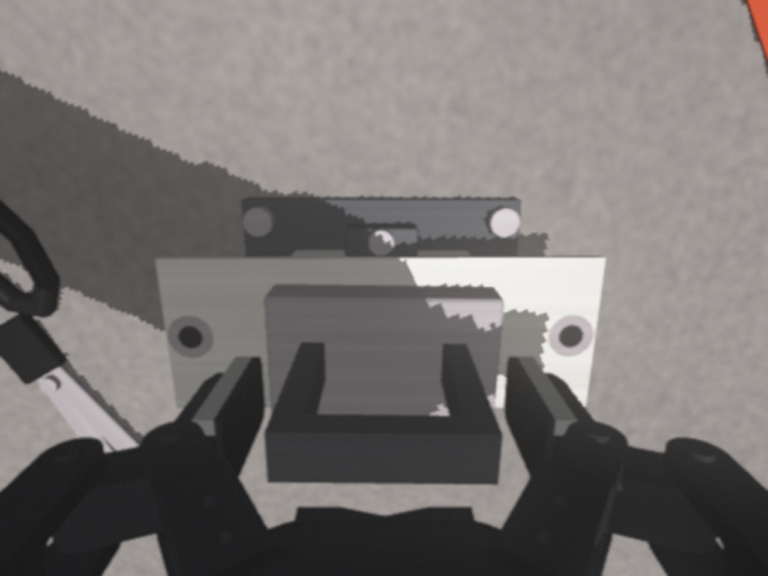

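The weight is standing free, with both jaws clear of its uprights. I'll retreat straight up.

>>> play_rows(
  deltas=[
    {"x": 0, "y": 0, "z": 0.7, "rx": 0, "ry": 0, "rz": 0, "jaw": 90},
    {"x": 0, "y": 0, "z": 2, "rx": 0, "ry": 0, "rz": 0, "jaw": 90},
    {"x": 0, "y": 0, "z": 4, "rx": 0, "ry": 0, "rz": 0, "jaw": 90},
    {"x": 0, "y": 0, "z": 7, "rx": 0, "ry": 0, "rz": 0, "jaw": 90},
    {"x": 0, "y": 0, "z": 10, "rx": 0, "ry": 0, "rz": 0, "jaw": 90},
    {"x": 0, "y": -2, "z": 13, "rx": 0, "ry": 0, "rz": 0, "jaw": 90},
    {"x": 0, "y": -5, "z": 14, "rx": 0, "ry": 0, "rz": 0, "jaw": 90},
    {"x": 0, "y": -8, "z": 14, "rx": 0, "ry": 0, "rz": 0, "jaw": 90},
  ],
)

```text
time: 23.15
tool_pos: [0.4987, 0.2884, 0.2298]
eef_rot: [0.004, 0.209, 0.978, 0.004]
contact_force: [0.7, -1.2, -0.9]
width: 0.899
```

>>> play_rows(
  deltas=[
    {"x": 0, "y": -3, "z": 0, "rx": 0, "ry": 0, "rz": 0, "jaw": 90},
    {"x": 0, "y": -6, "z": 0, "rx": 0, "ry": 0, "rz": 0, "jaw": 90},
    {"x": 0, "y": -6, "z": 0, "rx": 0, "ry": 0, "rz": 0, "jaw": 90},
    {"x": 0, "y": -6, "z": 0, "rx": 0, "ry": 0, "rz": 0, "jaw": 90},
  ],
)

```text
time: 23.48
tool_pos: [0.4993, 0.2264, 0.2314]
eef_rot: [0.005, 0.211, 0.977, 0.004]
contact_force: [0.3, 0.8, 0.6]
width: 0.901
```

```bash
python3 - <<'E'
from h import *
c=cam("scene"); crop(c,325,110,415,190,8,"s22.png");np.savez("s22.npz",**c); cv2.imwrite("pics/sfull.png",c["image"][:,:,::-1])
c=cam("side"); crop(c,165,105,265,185,7,"d22.png");np.savez("d22.npz",**c)
o=manip.observe();print(o["time"],o["tool_pos"],o["contact_force"])
E
```

```text
23.5833 [0.49880909 0.22932239 0.23073996] [-0.37124228  1.27195113  0.32615163]
```

View pics/s22.png

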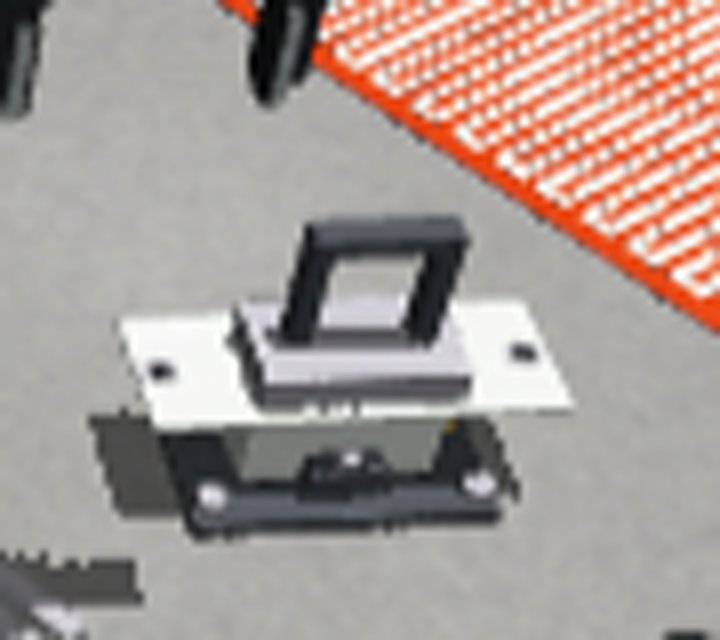

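View pics/sfull.png

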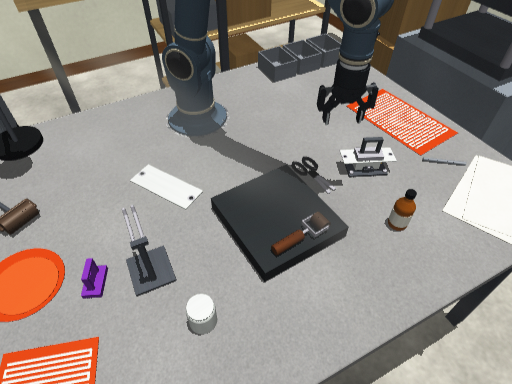

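View pics/d22.png

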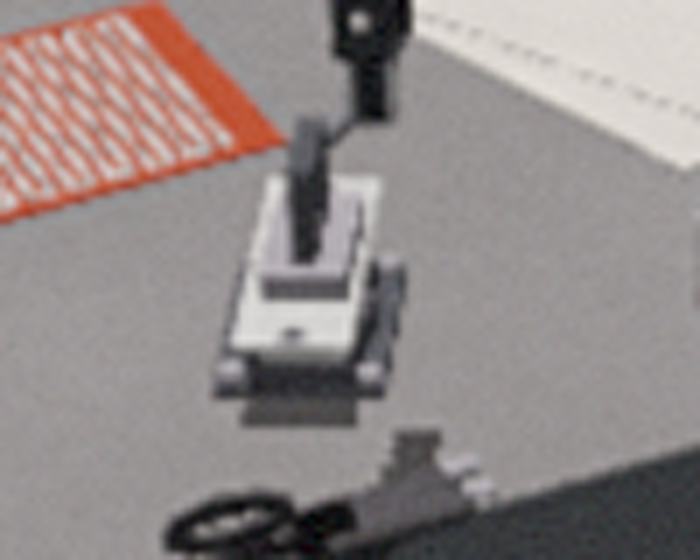

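```bash
python3 - <<'E'
from fit import *
S=dict(np.load("s22.npz"));S0=dict(np.load("scene0.npz"))
s=lambda p:f2(325,110,8,p)
a,b=.08,.03
print("strip",fit([(S,(-a,b,0),s((120,320))),(S,(a,b,0),s((524,300))),(S,(a,-b,0),s((577,406))),(S,(-a,-b,0),s((156,430)))],.048)[:2])
print("weight",fit([(S,(-.04,.023,.016),s((235,302))),(S,(.04,-.023,.016),s((470,380))),(S,(-.04,-.023,.016),s((265,385))),(S,(.04,-.023,0),s((470,400)))],.048)[:2])
d=np.abs(S["image"].astype(int)-S0["image"]).sum(2)
for n,(x0,y0,x1,y1) in dict(roller=(270,208,332,258),bottle=(386,188,418,232),tin=(185,290,218,336),scissors=(290,152,322,180)).items(): print(n,d[y0:y1,x0:x1].mean().round(1))
manip.job_done(); o=manip.observe(); print(o["time"])
E
```

```text
strip (array([0.49537714, 0.36464081, 1.15222751]), np.float64(0.18299114283824933))
weight (array([0.49821439, 0.36215127, 1.14113765]), np.float64(0.5024376373582717))
roller 41.9
bottle 18.1
tin 18.3
scissors 49.2
the job is handed in; nothing more can be done
the job is handed in; nothing more can be done
```

The cover strip lies on the heater and the pressing weight stands on its middle. I handed the job in at about 23.6 s with the gripper clear.

**What I did**
- Slid the strip by its long edges over the slab's -y side until about 58 mm stuck out.
- Let go, gripped it again at the free end, and laid it on the heater at about 3 N.
- Lifted the weight off the hook by its two uprights (27 mm up, 8 cm out along -x), and set it on the strip at under 2 N net.

**Last checks**
- **Strip:** it is about 2 mm and 0.01 rad or less from the block's position as seen by the wrist camera.
- **Weight:** the wrist view just before release put it within about 1 mm of the strip's middle. A rougher fit from the scene picture puts it about 4 mm off, with more pixel error (0.5 px), so those two disagree a little.
- **Roller, bottle, tin and scissors:** they look unmoved in the last scene picture. My image comparison gave somewhat higher differences for the roller and scissors areas, which I did not follow up. I put these down to changed shadows and the cover being gone.

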